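# Pack the lathe accessory case and lock its lid

## Task

Open the lid of the green lathe-accessory case on the bench to about upright (its stiff hinge holds it there) and lay every lathe accessory that is lying out (faceplate, drive centre, chuck key, setting block: some may be missing) flat in its own outlined pocket inside. Then lower the lid fully shut, and lock it with both quarter-turn cam studs: push each stud in and turn it clockwise a quarter turn to its stop, so that it stays held down when you let go. Leave the other things on the bench where they are.

Things in the scene. Friction and masses are not known exactly. Their poses are not given: they have to be found in the camera images.
- case: Green case fixed to the bench, 200 (x) x 285 (y) x 60 mm high, walls and floor 5 mm; origin under its centre, x towards the hinge (away from the robot), y left. Four pockets in a row along y, with low ribs (8 mm above the floor) and black silhouettes. Steel strike blocks under the studs stick out of the front wall inside, 46-55 mm above the bench, up to 63 mm from the case's centre.
- lid (a joint): Lid angle, rad: 0 shut, 1.57 upright, 1.75 stop. Aluminium plate 200 x 285 x 8 mm hinged on the case's far top edge, opening up and away from the robot. Starts shut or slightly ajar. A stiff hinge (0.7 N m) holds it at any angle, so it must be moved all the way; about 7 N at the handle lifts it.
- lid_handle (a point): Middle of the lid's round handle bar: bar 12 mm thick, 70 mm long, parallel to the case's y, centre 40 mm above the lid's top face, 185 mm from the hinge line towards the free edge (the plate ends at 200 mm). With the lid upright the bar is on the far face and can still be straddled from above.
- lid_hinge (a point): Middle of the hinge line (parallel to the case's y), at the lid's underside, 60.5 mm above the bench and 100 mm beyond the case's centre. In the lid's shut state the handle lies 185 mm nearer than this and 48 mm higher.
- left_stud (a point): Grip point of the left (+y) cam stud: steel wing 34 long, 12 thick, 33 mm tall on the lid, 175 mm from the hinge line, 100 mm left of the middle. The point is on the stud's axis, 11 mm below the wing's top, 34 mm above the lid's top face when out; the wing's foot is 12 mm above the lid when out. Its x axis runs along the wing.
- left_push (a joint): How far the left stud is pushed in, m: 0 out, 0.008 fully in. A spring pushes it out (3 N when out, 7 N fully in). Once turned it stays caught about 0.006 in.
- left_turn (a joint): Turn of the left stud, rad, clockwise from above: 0 unlocked (wing along the case's x), 1.57 locked stop (wing along the case's y). With the lid shut its cam bar sits in a slot and turns only while pushed in more than 6 mm; turned, it hooks under the strike and stays. The lid shuts only with both studs at 0.
- right_stud (a point): Grip point of the right (-y) cam stud, same as the left one, 100 mm right of the middle.
- right_push (a joint): As left_push, for the right stud.
- right_turn (a joint): As left_turn, for the right stud (also clockwise).
- faceplate: Small steel faceplate: disc 56 mm across and 8 mm thick with a round boss 34 mm across rising to 30 mm; origin at the centre of its underside. Lies boss up.
- drive: Steel drive centre lying along its x, 90 mm long: square head 40 long x 28 x 28 mm at the -x end (its middle 25 mm from the origin), tapered round shank 20 to 16 mm at the +x end. Origin under the middle of its length, at its underside; shank axis 14 mm up.
- key: Dark steel T-shaped chuck key lying flat, 78 mm long along its x, 14 mm thick: shank of 14 mm along x, cross bar 66 mm long (14 mm thick, along y) centred at x = +32 mm. Origin under the middle of its length at its underside; it balances about 12 mm towards the cross bar.
- block: Steel stepped setting block 30 (x) x 52 (y) mm, 18 mm high with a second step to 28 mm over the +y two thirds. Origin at the centre of its underside.
- faceplate_slot (a point): Middle of the faceplate's pocket at the inner floor (5 mm above the bench): rightmost (-y) pocket, 68 x 68 mm. All four slot points have the case's axes and lie in a row through its centre.
- drive_slot (a point): Middle of the drive centre's pocket, second from the right, 104 (x) x 44 (y) mm; the part lies along the case's x, either way round (silhouette: head towards the robot).
- key_slot (a point): Middle of the chuck key's pocket, third from the right, 92 (x) x 78 (y) mm; shank along the case's x, either way round (silhouette: cross bar away from the robot).
- block_slot (a point): Middle of the setting block's pocket, leftmost (+y), 44 (x) x 68 (y) mm; its 52 mm side along the case's y, either way round.
- tape: Bystander: roll of masking tape, 60 mm across, 20 mm high.
- sanding_block: Bystander: cork sanding block 70 x 40 x 26 mm.
- glue: Bystander: white glue bottle, 56 mm across, 150 mm tall.
- mallet: Bystander: wooden mallet lying on the bench.
- bowl: Bystander: turned wooden bowl, 130 mm across, 50 mm high.
- gouge: Bystander: wood-handled gouge, 260 mm long, lying.
Not all that is in view belongs to the job. What is shaped like the drive but pink or turquoise is not meant.

How it is judged:
By the outcome, as a careful person would: the job done as asked, in the order asked, and still so for the second after the job is handed in, with the robot touching nothing.
Of faceplate, drive, key, block only 2 to 4 are there at a start; the rules pass over those that are not, and their reading is None.
At some moment in a run one of faceplate, drive, key, block may be knocked a few centimetres aside while the robot is not near it.
It also fails if it takes over 210 s, if anything falls off the work surface, if the arm or the gripper's body presses on something with over 40 N, if the wrist force passes 120 N, or if a joint passes its speed limit or range.

## Robot

A 6-joint arm with a two-finger parallel gripper is mounted at the origin on the work surface. World frame = base frame: x ahead of the robot, y to its left, z up, the work surface at z = 0. Lengths are in m, angles in rad, forces in N, time in s.
With the tool pointing down it reaches from about 0.375 to 0.975 m from the base axis. Payload 3.8 kg.
Tool frame: the origin (TCP) lies at the very end of the fingers, on their centre line; the grasp point (between the pads) lies 19 mm behind it; z points along the fingers, y is the direction in which the jaws open and shut (so a half turn about z gives the same grasp; the last joint's range is limited). The gripper opens to 85 mm and grips with 20 to 120 N. Pads are 22 mm wide; open, the fingers measure 114 mm over their backs; the gripper's body (76 mm by 85 mm) begins 54 mm behind the grasp point. The pads swing forward as they close: fully open they stand 13 mm farther back than shut.
Start: joints at [-1.212, 0.264, 1.604, -0, 1.274, -0.037], TCP at [0.26, -0.623, 0.231] pointing down, gripper open.
Joint ranges: [-2.63, 2.63], [-0.94, 2.18], [0.31, 2.57], [-1.31, 4.45], [0, 2.66], [-2.55, 2.55]. Speed limits (rad/s): [2.57, 2.57, 3.14, 3.14, 3.14, 3.14].

## Interface

Orientations are given as a rotation vector (axis times angle).
In Python, from workcell import status, read_camera, camera_info, order gives the robot as it stands.
- The arm moves only by the tool move_arm, never from a script. Its argument "deltas" is a list of rows, each a list of 3 entries, a list of its own where there are three numbers: the turn, a rotation vector about the world's x, y, z as a fraction of full scale, then the shift along the world's x, y, z as a fraction of full scale, then the closure, from -1 (fully open) to 1 (shut), so that 0 is half open. A call has 1 to 20 rows; each row is the pose to reach, as a shift and turn from the pose commanded when the call began; what a row does not reach only later rows make up. Full scale, the value 1, is 0.1 m for a shift and pi/2 rad for a turn. A row lasts 1/8 s, in which the tool goes at most 62.5 mm and 10.7 degrees, less where a joint would pass 70% of its speed; a pose out of reach is approached as far as the arm can. A call with a number of a shift or a turn outside -1 to 1 is refused whole. A call with a gripper value outside its range is refused whole. The fingers move at their own pace and stop on an object; "grip_force" is the grip in N (left out, the last holds). Time passes only in rows, so rows that repeat a pose let the fingers close. It gives the time, the measured TCP pose, the force and the opening at its end, in the units of the state.
- status.read_state(): the state, without advancing time (a new reading comes with each control period).
- read_camera(name): name is "scene" or "top" or "wrist"; returns (picture, depth): 480x640x3 uint8, red, green, blue; 480x640 float32, m along the optical axis (not along the pixel's ray), 0 where there is no reading.
- camera_info(name): a dict with "K" (3x3 intrinsics, pixels), "R" (3x3) and "t" (3): a world point X has camera coordinates R X + t. Camera axes: x right, y down, z forward; pixel columns grow to the right and rows downward; lengths in m; the calibration is good to about 2 mm. The wrist camera is an equidistant fisheye: a pixel r from the principal point sees the ray r / f radians off the axis. A picture is of the moment at which its call begins: read the wrist's pose just before it. camera_info takes no time and is no camera call; for the wrist camera it gives the pose at the moment of the call.
- order.finish_job(): hands the job in, once; it reports no verdict.
The state is a dict: "time": time; "q": joint angles; "joint_vel": joint speeds; "joint_torque": joint torques, N m; "tool_pos": TCP position; "tcp_rot": TCP orientation; "wrist_force": force on the tool from outside, world axes, zero at the start; "torque": the same for the moment, N m; "width": opening from 0.0 (shut) to 1.0 (fully open).
Only numpy, scipy, OpenCV 4.12 (cv2) and the standard library are available. Lean on these libraries where they do the work, as an engineer would, in place of code of your own. Each camera call takes 0.05 s, during which the arm holds its last target. There are 200 camera calls.

## Working session

There is one attempt and no reset: what is moved stays moved. The work goes in short steps, Python scripts to look and compute and a tool call to move; the robot and the scene stay as the last step left them, time stands still between calls to the robot, and variables do not carry over. Pictures are saved under pics/ and viewed, about 12 in all and at most 16, crops included, and the job is handed in when it is done.

Besides the shell and the picture viewer there is one more tool, called after "Emit:" as name(argument=value, ...) on one line, values as JSON. move_arm: Moves the arm, as the interface text tells. Its arguments: {"type":"object","properties":{"deltas":{"type":"array","items":{"type":"array"}},"grip_force":{"type":"number"}},"required":["deltas"]}

```bash
mkdir -p pics; ls; python3 - <<'E'
from workcell import status, read_camera, camera_info
import cv2,numpy as np
print(status.read_state())
for n in ("scene","top"):
    p,d=read_camera(n); np.savez(f"{n}0.npz",p=p,d=d)
    cv2.imwrite(f"pics/{n}0.png",p[...,::-1]); print(n,camera_info(n))
E
```

```text
pics
{'time': 0.0, 'q': array([-1.21193465e+00,  2.64774231e-01,  1.60539474e+00, -8.27507361e-06,
        1.27369774e+00, -3.69199077e-02]), 'joint_vel': array([-0.00062291, -0.00132282, -0.00162469, -0.00015164,  0.00011456,
       -0.0019164 ]), 'joint_torque': array([ 2.53276939e-04, -5.15117097e+01, -3.67309678e+01, -2.48438819e-04,
        1.28135699e-02, -1.78984465e-05]), 'tool_pos': array([ 0.25995519, -0.62213181,  0.22993663]), 'tcp_rot': array([-3.07807914e+00, -6.17205217e-01,  5.84366809e-04]), 'wrist_force': array([ 0.02584063, -0.11393991,  0.01989352]), 'torque': array([-0.0112266 ,  0.02373868, -0.02849629]), 'width': 0.9963622824364491}
scene {'K': array([[501.0490508 ,   0.        , 319.94208579],
       [  0.        , 501.0490508 , 242.32290141],
       [  0.        ,   0.        ,   1.        ]]), 'R': array([[ 0.79420647,  0.60757128, -0.00965486],
       [ 0.46001232, -0.61154954, -0.64373583],
       [-0.39701983,  0.50681781, -0.76518688]]), 't': array([-0.40513146, -0.17063062,  1.54211929])}
top {'K': array([[507.13037952,   0.        , 320.35140546],
       [  0.        , 507.13037952, 243.88488918],
       [  0.        ,   0.        ,   1.        ]]), 'R': array([[ 0.02317088, -0.9996544 ,  0.01241734],
       [-0.99434897, -0.02433149, -0.10333492],
       [ 0.10360134, -0.0099528 , -0.9945691 ]]), 't': array([0.01013111, 0.54090863, 1.34253227])}
```

View pics/top0.png

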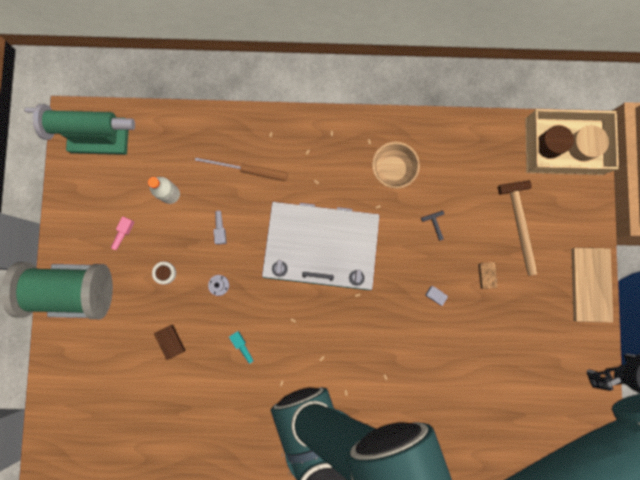

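View pics/scene0.png

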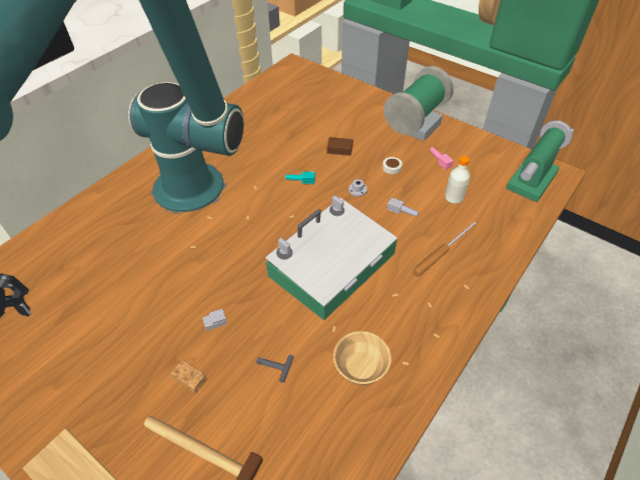

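Top view shows the case (320,245), faceplate (218,285), grey drive (220,228), key (435,222) and block (437,295). The pink (122,232) and turquoise (241,347) parts are drive-shaped decoys; the grey one at (220,228) fits.

```bash
cat > h.py <<'E'
import numpy as np,cv2
from workcell import status, read_camera, camera_info
def cloud(n,d):
    c=camera_info(n);K=c["K"];v,u=np.mgrid[:480,:640]
    P=np.stack([(u-K[0,2])/K[0,0]*d,(v-K[1,2])/K[1,1]*d,d],-1)
    return (P-c["t"])@c["R"]
def ray(n,u,v,z):
    c=camera_info(n);K=c["K"];C=-c["R"].T@c["t"]
    r=c["R"].T@np.array([(u-K[0,2])/K[0,0],(v-K[1,2])/K[1,1],1])
    return C+r*(z-C[2])/r[2]
def proj(n,X):
    c=camera_info(n);p=c["R"]@np.array(X)+c["t"];p=c["K"]@p;return p[:2]/p[2]
E
python3 - <<'E'
from h import *
z=np.load("top0.npz");p,d=z["p"],z["d"];W=cloud("top",d)
print("table z",[np.round(np.percentile(W[300:340,a:b,2],[5,50,95]),4) for a,b in((270,400),(400,480))])
for n,(u0,u1,v0,v1) in dict(face=(200,238,270,302),drive=(205,238,203,250),key=(412,455,203,247),block=(420,455,280,312)).items():
    s=W[v0:v1,u0:u1];c=p[v0:v1,u0:u1].astype(int);sat=c.max(-1)-c.min(-1)
    m=(sat<45)
    k,l,st,cc=cv2.connectedComponentsWithStats(m.astype(np.uint8));i=1+np.argmax(st[1:,4]);m=l==i
    P=s[m];print(n,m.sum(),np.round(np.percentile(P[:,2],[5,50,90,98]),4))
    (c_,wh,a)=cv2.minAreaRect((P[:,:2]*1000).astype(np.float32));print("  rect",np.round(c_,1),np.round(wh,1),round(a,1),"mean",np.round(P.mean(0),4))
# lid
s=W[195:300,255:390];c=p[195:300,255:390].astype(int);m=(c.max(-1)-c.min(-1)<30)&(c.min(-1)>130)
P=s[m];print("lid z",np.round(np.percentile(P[:,2],[2,25,50,75,98]),4))
k=abs(P[:,2]-.0685)<.008;A=np.c_[P[k][:,:2],np.ones(k.sum())];print("plane",np.linalg.lstsq(A,P[k][:,2],rcond=None)[0])
print(cv2.minAreaRect((P[k][:,:2]*1000).astype(np.float32)))
big=cv2.resize(p[190:310,195:465],None,fx=2.96,fy=2.96,interpolation=cv2.INTER_CUBIC);cv2.imwrite("pics/crop1.png",big[...,::-1])
E
```

```text
table z [array([-0.0059, -0.0009,  0.0041]), array([-0.0056, -0.0007,  0.0042])]
face 353 [-0.0001  0.0093  0.0305  0.0334]
  rect [423.8 299. ] [54.2 57.5] 1.2 mean [0.4238 0.2962 0.0142]
drive 291 [0.0109 0.0233 0.0301 0.0326]
  rect [486.5 195.4] [355.4  74.2] 49.2 mean [0.5718 0.2968 0.0319]
key 204 [0.0058 0.0115 0.0156 0.018 ]
  rect [ 524.2 -136.8] [ 77.8 421.1] 25.4 mean [ 0.6076 -0.2874  0.0248]
block 250 [0.0036 0.0238 0.029  0.0337]
  rect [ 415.4 -146.1] [363.7  49.3] 87.6 mean [ 0.4097 -0.2913  0.0267]
lid z [0.0642 0.071  0.0748 0.0788 0.1219]
plane [-0.05179009  0.00441551  0.10090619]
((536.6607666015625, 21.2818603515625), (283.7099304199219, 205.4528350830078), 84.25447082519531)
```

View pics/crop1.png

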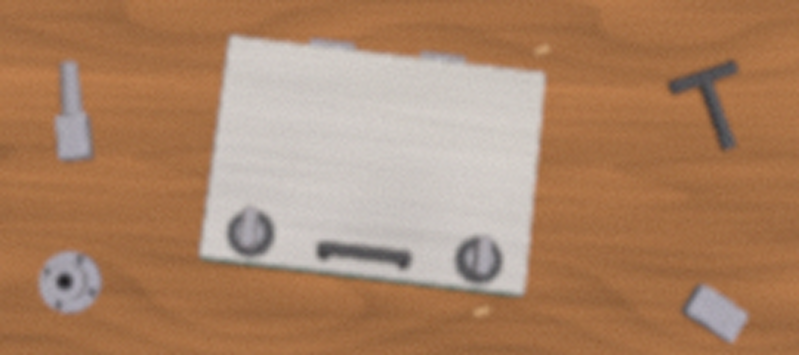

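```bash
cat >> h.py <<'E'
def raym(n,u,v,z):
    c=camera_info(n);K=c["K"];C=-c["R"].T@c["t"]
    r=np.stack([(u-K[0,2])/K[0,0],(v-K[1,2])/K[1,1],np.ones(len(u))],1)@c["R"]
    return (C+r*((z-C[2])/r[:,2])[:,None])[:,:2]
def find(p,box,zc,dark=False,F=4):
    """largest grey blob in box; returns PCA axis, extents' middle and size (mm,deg), at height zc"""
    u0,u1,v0,v1=box
    c=cv2.resize(p[v0:v1,u0:u1],None,fx=F,fy=F,interpolation=cv2.INTER_CUBIC).astype(int)
    m=(c[...,0]-c[...,2]<30)
    k,l,st,cc=cv2.connectedComponentsWithStats(m.astype(np.uint8));i=1+np.argmax(st[1:,4])
    v,u=np.nonzero(l==i)
    P=raym("top",(u+.5)/F-.5+u0,(v+.5)/F-.5+v0,zc)*1000
    mu=P.mean(0);w,V=np.linalg.eigh(np.cov((P-mu).T));a=V[:,1]
    if a[0]<0:a=-a
    b=np.array([-a[1],a[0]]);q=np.c_[(P-mu)@a,(P-mu)@b]
    lo,hi=np.percentile(q,[.2,99.8],axis=0);mid=mu+a*(lo+hi)[0]/2+b*(lo+hi)[1]/2
    return dict(mid=mid.round(1),mean=mu.round(1),ang=round(float(np.degrees(np.arctan2(a[1],a[0]))),1),size=(hi-lo).round(1),rect=cv2.minAreaRect(P.astype(np.float32)))
BOX=dict(face=((200,238,270,302),.004),drive=((205,238,203,250),.014),key=((412,455,203,247),.007),block=((420,455,280,312),.014))
E
python3 - <<'E'
from h import *
z=np.load("top0.npz");p=z["p"]
c=camera_info("top");print("C",-c["R"].T@c["t"])
for n,(b,zc) in BOX.items(): print(n,find(p,b,zc))
F=4;u0,v0=250,190
g=cv2.resize(p[190:300,250:395],None,fx=F,fy=F,interpolation=cv2.INTER_CUBIC).astype(int)
m=((g[...,0]-g[...,2]<25)&(g[...,0]>90)).astype(np.uint8)
m=cv2.morphologyEx(m,cv2.MORPH_OPEN,np.ones((25,25)))
ct=max(cv2.findContours(m,0,2)[0],key=cv2.contourArea);h=cv2.convexHull(ct)
q=cv2.approxPolyDP(h,20,True)[:,0]/F+[u0,v0];print(q)
for th in (0.0,0.05):
  for (u,v) in q:
    zz=.0685+(.2*np.sin(th) if v>250 else 0);print(th,(u,v),ray("top",u,v,zz).round(4))
E
```

```text
C [0.39852905 0.03665069 1.39101006]
face {'mid': array([424.1, 297.9]), 'mean': array([424.1, 297.9]), 'ang': -67.4, 'size': array([54.6, 53.9]), 'rect': ((424.1949157714844, 297.8363342285156), (54.2457275390625, 55.099361419677734), 1.3582944869995117)}
drive {'mid': array([581.2, 301.3]), 'mean': array([573.6, 300.3]), 'ang': 6.7, 'size': array([89.6, 30.5]), 'rect': ((581.3275146484375, 301.0872802734375), (90.44721984863281, 30.984155654907227), 6.339995384216309)}
key {'mid': array([ 598.8, -296. ]), 'mean': array([ 610.2, -291.5]), 'ang': 20.9, 'size': array([74.2, 62.6]), 'rect': ((598.370849609375, -295.6300048828125), (74.49925231933594, 63.92994689941406), 19.88595199584961)}
block {'mid': array([ 409.9, -294.4]), 'mean': array([ 409.7, -294.2]), 'ang': 58.3, 'size': array([53.4, 32.2]), 'rect': ((409.87249755859375, -294.51776123046875), (54.11951446533203, 32.75910568237305), 58.34147262573242)}
[[272.75 203.5 ]
 [377.25 214.75]
 [371.25 289.  ]
 [263.5  277.25]]
0.0 (np.float64(272.75), np.float64(203.5)) [0.6404 0.1516 0.0685]
0.0 (np.float64(377.25), np.float64(214.75)) [ 0.6173 -0.1251  0.0685]
0.0 (np.float64(371.25), np.float64(289.0)) [ 0.4216 -0.1117  0.0685]
0.0 (np.float64(263.5), np.float64(277.25)) [0.4455 0.1692 0.0685]
0.05 (np.float64(272.75), np.float64(203.5)) [0.6404 0.1516 0.0685]
0.05 (np.float64(377.25), np.float64(214.75)) [ 0.6173 -0.1251  0.0685]
0.05 (np.float64(371.25), np.float64(289.0)) [ 0.4214 -0.1106  0.0785]
0.05 (np.float64(263.5), np.float64(277.25)) [0.4451 0.1682 0.0785]
```

```bash
python3 - <<'E'
from h import *
print(ray("top",318.3,275.5,.122), [ray("top",195+u/2.96,190+v/2.96,.114).round(4) for u,v in((250,225),(480,252))])
z=np.load("top0.npz");W=cloud("top",z["d"]);s=W[268:283,298:338]
k=(s[...,2]>.105)&(s[...,2]<.14);print("handle",k.sum(),np.median(s[k],0),s[k].mean(0))
import numpy as np
print("tool R",cv2.Rodrigues(status.read_state()["tcp_rot"])[0].round(3))
E
```

```text
[0.45116085 0.0272371  0.122     ] [array([0.473 , 0.1255, 0.114 ]), array([ 0.4547, -0.0706,  0.114 ])]
handle 155 [0.45286574 0.02815073 0.12620672] [0.4530969  0.02878618 0.1261479 ]
tool R [[ 0.923  0.386 -0.001]
 [ 0.386 -0.923  0.002]
 [ 0.    -0.002 -1.   ]]
```

Emit:
move_arm(deltas=[[[0,0,0.05],[0.135,0.465,0],-1],[[0,0,0.1],[0.27,0.93,0],-1]])

```text
time: 0.35
tool_pos: [0.2871, -0.5287, 0.2302]
tcp_rot: [-3.02, -0.859, 0.0]
wrist_force: [-0.1, -0.2, 0.1]
width: 1.0
```

Emit:
move_arm(deltas=[[[0,0,0.05],[0.135,0.465,0],-1],[[0,0,0.1],[0.27,0.93,0],-1]])

```text
time: 0.6
tool_pos: [0.3143, -0.435, 0.2307]
tcp_rot: [-2.944, -1.095, 0.0]
wrist_force: [0.4, -0.4, 0.4]
width: 0.999
```

Emit:
move_arm(deltas=[[[0,0,0.05],[0.135,0.465,0],-1],[[0,0,0.1],[0.27,0.93,0],-1]])

```text
time: 0.85
tool_pos: [0.3412, -0.342, 0.2308]
tcp_rot: [-2.849, -1.322, 0.0]
wrist_force: [0.9, -0.7, 1.0]
width: 0.998
```

Emit:
move_arm(deltas=[[[0,0,0.05],[0.135,0.465,0],-1],[[0,0,0.1],[0.27,0.93,0],-1]])

```text
time: 1.1
tool_pos: [0.3682, -0.2491, 0.2309]
tcp_rot: [-2.737, -1.542, -0.0]
wrist_force: [1.3, -0.2, -0.5]
width: 1.001
```

Emit:
move_arm(deltas=[[[0,0,0.05],[0.135,0.465,0],-1],[[0,0,0.1],[0.27,0.93,0],-1]])

```text
time: 1.35
tool_pos: [0.3951, -0.1562, 0.231]
tcp_rot: [-2.607, -1.752, 0.0]
wrist_force: [0.9, -0.7, 0.4]
width: 0.997
```

Emit:
move_arm(deltas=[[[0,0,0.05],[0.135,0.465,0],-1],[[0,0,0.1],[0.27,0.93,0],-1]])

```text
time: 1.6
tool_pos: [0.4221, -0.0632, 0.231]
tcp_rot: [-2.462, -1.952, 0.0]
wrist_force: [0.7, 0.4, -0.6]
width: 0.999
```

Emit:
move_arm(deltas=[[[0,0,0.05],[0.135,0.465,0],-1],[[0,0,0.09],[0.27,0.93,0],-1],[[0,0,0.09],[0.27,0.93,0],-1],[[0,0,0.09],[0.27,0.93,0],-1]])

```text
time: 2.1
tool_pos: [0.4488, 0.028, 0.2308]
tcp_rot: [-2.319, -2.118, 0.002]
wrist_force: [-1.4, -0.5, -0.0]
width: 1.004
```

```bash
python3 - <<'E'
from h import *
s=status.read_state();print(s["time"],s["tool_pos"],s["q"].round(3),cv2.Rodrigues(s["tcp_rot"])[0].round(3))
c=camera_info("wrist");print(c);p,d=read_camera("wrist");np.savez("w1.npz",p=p,d=d);cv2.imwrite("pics/w1.png",p[...,::-1])
E
```

```text
2.1 [0.44877863 0.02803139 0.23082985] [ 7.000e-03 -1.730e-01  2.061e+00 -1.000e-03  1.255e+00  9.800e-02] [[ 0.09   0.996 -0.001]
 [ 0.996 -0.09  -0.001]
 [-0.001 -0.001 -1.   ]]
{'K': array([[371.64829954,   0.        , 316.08734314],
       [  0.        , 371.64829954, 235.57414689],
       [  0.        ,   0.        ,   1.        ]]), 'R': array([[ 9.95840682e-01, -9.11116678e-02,  1.09965864e-05],
       [-8.70033135e-02, -9.50900966e-01,  2.97014776e-01],
       [-2.70510549e-02, -2.95780354e-01, -9.54872883e-01]]), 't': array([-0.44495646,  0.02812364,  0.39948218])}
```

View pics/w1.png

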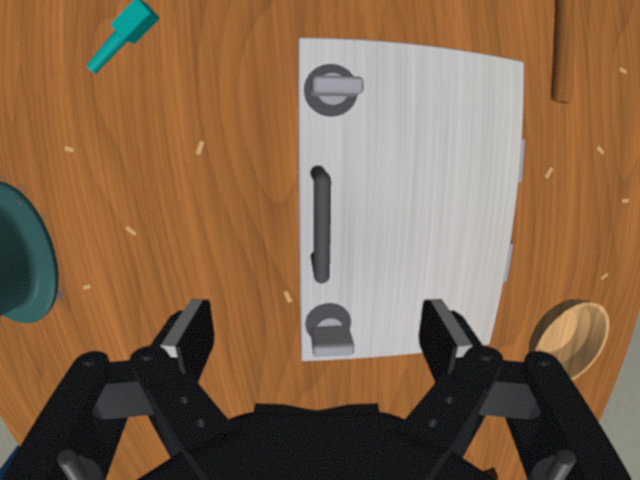

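Wrist view: handle bar runs (320,172)–(321,282), studs at (335,85) and (332,340), jaws straddling the bar's column. Triangulating the wrist pixel at handle height.

```bash
cat >> h.py <<'E'
def wray(c,u,v,z):
    K=c["K"];dx,dy=u-K[0,2],v-K[1,2];r=np.hypot(dx,dy);t=r/K[0,0]
    e=np.array([dx/r*np.sin(t),dy/r*np.sin(t),np.cos(t)])@c["R"];C=-c["R"].T@c["t"]
    return C+e*(z-C[2])/e[2]
E
python3 - <<'E'
from h import *
c=camera_info("wrist");np.set_printoptions(precision=4)
for n,u,v,z in(("h1",320,172,.1185),("h2",321,282,.1185),("mid",321,226,.1185),("c1",299,38,.0785),("c2",303,361,.0785),("far1",523,62,.0685),("far2",493,350,.0685)):print(n,wray(c,u,v,z))
E
```

```text
h1 [0.4561 0.0703 0.1185]
h2 [ 0.4495 -0.0117  0.1185]
mid [0.4533 0.0318 0.1185]
c1 [0.4497 0.1739 0.0785]
c2 [ 0.4236 -0.113   0.0785]
far1 [0.6465 0.1539 0.0685]
far2 [ 0.6261 -0.1371  0.0685]
```

Emit:
move_arm(deltas=[[[0,0,0],[0.04,0,-0.5],-1],[[0,0,0],[0.04,0,-1],-1]], grip_force=40)

```text
time: 2.4
tool_pos: [0.4542, 0.0267, 0.1311]
tcp_rot: [2.322, 2.113, 0.003]
wrist_force: [0.1, 0.3, -1.4]
width: 1.0
```

Emit:
move_arm(deltas=[[[0,0,0],[0,0,-0.3],-0.5],[[0,0,0],[0,0,-0.3],1],[[0,0,0],[0,0,-0.3],1],[[0,0,0],[0,0,-0.3],1],[[0,0,0],[0,0,-0.3],1],[[0,0,0],[0,0,-0.3],1],[[0,0,0],[0,0,-0.3],1],[[0,0,0],[0,0,-0.3],1]])

```text
time: 3.4
tool_pos: [0.4522, 0.028, 0.1022]
tcp_rot: [-2.32, -2.117, 0.003]
wrist_force: [-4.9, -0.8, 2.9]
width: 0.122
```

```bash
python3 -c "
import numpy as np
f=lambda t:np.array([-185*np.cos(t)+48*np.sin(t),48*np.cos(t)+185*np.sin(t)])
R=lambda v:np.array([v[0]*np.cos(.084),-v[0]*np.sin(.084),v[1]])
for s in ([.05,.15,.25,.35,.45,.55],[.55,.65,.75,.85,.95,1.05],[1.05,1.15,1.25,1.35,1.45,1.57]):
  print([(R(f(t)-f(s[0]))/100).round(3).tolist() for t in s[1:]])"
```

```text
[[0.066, -0.006, 0.179], [0.149, -0.013, 0.351], [0.25, -0.021, 0.513], [0.365, -0.031, 0.665], [0.496, -0.042, 0.804]]
[[0.144, -0.012, 0.126], [0.299, -0.025, 0.236], [0.464, -0.039, 0.33], [0.638, -0.054, 0.408], [0.819, -0.069, 0.467]]
[[0.186, -0.016, 0.041], [0.375, -0.032, 0.063], [0.565, -0.048, 0.067], [0.755, -0.064, 0.051], [0.979, -0.082, 0.007]]
```

Emit:
move_arm(deltas=[[[0,0,0],[0.07,-0.006,0.18],1],[[0,0,0],[0.15,-0.013,0.35],1],[[0,0,0],[0.25,-0.02,0.51],1],[[0,0,0],[0.365,-0.03,0.665],1],[[0,0,0],[0.495,-0.04,0.805],1]])

```text
time: 4.03
tool_pos: [0.5011, 0.0234, 0.1822]
tcp_rot: [-2.318, -2.117, 0.007]
wrist_force: [-6.3, -3.0, -5.7]
width: 0.118
```

Emit:
move_arm(deltas=[[[0,0,0],[0.145,-0.012,0.125],1],[[0,0,0],[0.3,-0.025,0.235],1],[[0,0,0],[0.465,-0.04,0.33],1],[[0,0,0],[0.64,-0.054,0.41],1],[[0,0,0],[0.82,-0.07,0.465],1]])

```text
time: 4.65
tool_pos: [0.5845, 0.0157, 0.2316]
tcp_rot: [2.32, 2.117, -0.004]
wrist_force: [-8.2, -5.0, 2.4]
width: 0.119
```

Emit:
move_arm(deltas=[[[0,0,0],[0.185,-0.016,0.04],1],[[0,0,0],[0.375,-0.032,0.065],1],[[0,0,0],[0.565,-0.048,0.065],1],[[0,0,0],[0.755,-0.064,0.05],1],[[0,0,0],[0.98,-0.082,0.007],1],[[0,0,0],[0.98,-0.082,0.007],1]])

```text
time: 5.4
tool_pos: [0.6866, 0.0066, 0.2321]
tcp_rot: [2.316, 2.112, 0.004]
wrist_force: [2.4, -7.1, -0.8]
width: 0.121
```

```bash
python3 - <<'E'
from h import *
s=status.read_state();print(s["time"],s["tool_pos"],s["q"].round(3),s["wrist_force"])
p,d=read_camera("scene");q,d=read_camera("top");np.savez("top1.npz",p=q,d=d)
cv2.imwrite("pics/a.png",np.hstack([cv2.resize(p[100:340,200:460],(400,369)),cv2.resize(q[150:330,220:415],(400,369))])[...,::-1])
E
```

```text
5.4 [0.68664795 0.00656398 0.23205499] [-0.025  0.281  1.581 -0.003  1.272  0.068] [ 2.4373812  -7.11038916 -0.78866194]
```

View pics/a.png

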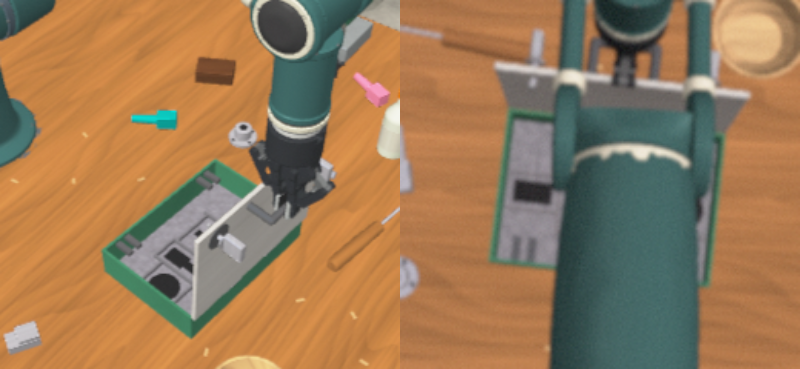

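Emit:
move_arm(deltas=[[[0,0,0],[0,0,0],0.34],[[0,0,0],[0,0,0],0.34],[[0,0,0],[0,0,0],0.34],[[0,0,0],[0,0,0.3],0.34],[[0,0,0],[0,0,0.65],0.34],[[0,0,0],[0,0,1],0.34]])

```text
time: 6.25
tool_pos: [0.6826, 0.0094, 0.33]
tcp_rot: [-2.32, -2.118, -0.0]
wrist_force: [-0.1, -0.1, -1.1]
width: 0.33
```

Emit:
move_arm(deltas=[[[0,0,0.1],[-0.2,0.5,0],0],[[0,0,0.2],[-0.4,0.98,0],0],[[0,0,0.3],[-0.4,0.98,0],0]])

```text
time: 6.62
tool_pos: [0.6414, 0.1108, 0.3297]
tcp_rot: [-1.749, -2.609, -0.002]
wrist_force: [0.6, -0.1, -0.7]
width: 0.501
```

Emit:
move_arm(deltas=[[[0,0,0.1],[-0.2,0.5,0],0],[[0,0,0.2],[-0.4,0.98,0],0],[[0,0,0.3],[-0.4,0.98,0],0],[[0,0,0.4],[-0.4,0.98,0],0]])

```text
time: 7.12
tool_pos: [0.6021, 0.2064, 0.3293]
tcp_rot: [0.861, 3.021, 0.001]
wrist_force: [0.7, 0.1, -0.3]
width: 0.498
```

Emit:
move_arm(deltas=[[[0,0,0.1],[-0.2,0.5,-0.4],-0.5],[[0,0,0.2],[-0.4,0.98,-0.8],-0.5],[[0,0,0.3],[-0.4,0.98,-0.8],-0.5],[[0,0,0.43],[-0.4,0.98,-0.8],-0.5],[[0,0,0.43],[-0.4,0.98,-0.8],-0.5],[[0,0,0.43],[-0.4,0.98,-0.8],-0.5]])

```text
time: 7.88
tool_pos: [0.5629, 0.3031, 0.2494]
tcp_rot: [-0.173, 3.136, 0.0]
wrist_force: [0.3, -0.1, -0.6]
width: 0.753
```

```bash
python3 - <<'E'
from h import *
s=status.read_state();print(s["time"],s["tool_pos"],s["q"].round(3),s["wrist_force"],cv2.Rodrigues(s["tcp_rot"])[0].round(3)[:,1],s["width"])
c=camera_info("wrist");p,d=read_camera("wrist");np.savez("w2.npz",p=p,d=d,K=c["K"],R=c["R"],t=c["t"])
q,d=read_camera("top");np.savez("top2.npz",p=q,d=d)
cv2.imwrite("pics/b.png",np.hstack([cv2.resize(p,(400,300)),cv2.resize(q[170:320,220:420],(400,300))])[...,::-1])
E
```

```text
7.875 [0.56285238 0.30307123 0.24935773] [ 0.455  0.186  1.665  0.     1.29  -1.226] [ 0.25924733 -0.09847471 -0.57349493] [-0.11   0.994  0.   ] 0.752576370809082
```

View pics/b.png

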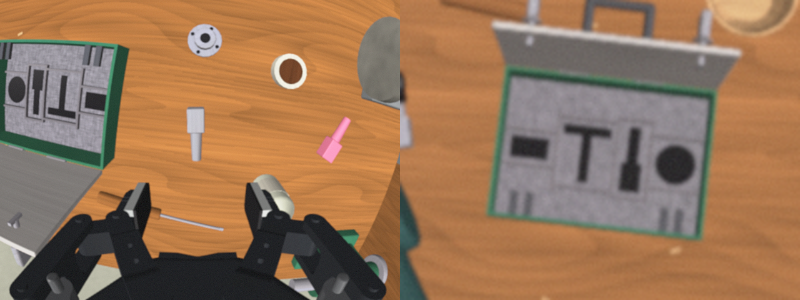

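Drive is at (313,213) full-scale in the wrist view, clear of the decoys (pink at (534,224)). The top crop shows the four silhouettes. Next I measure the slots, the drive from both views, and all parts again.

```bash
cat >> h.py <<'E'
def wfind(w,box,zc):
    u0,u1,v0,v1=box;c=w["p"][v0:v1,u0:u1].astype(int);m=(c[...,0]-c[...,2]<30)
    k,l,st,cc=cv2.connectedComponentsWithStats(m.astype(np.uint8));i=1+np.argmax(st[1:,4])
    v,u=np.nonzero(l==i);P=np.array([wray(w,a+u0,b+v0,zc)[:2] for a,b in zip(u,v)])*1000
    return cv2.minAreaRect(P.astype(np.float32)),P.mean(0).round(1)
E
python3 - <<'E'
from h import *
p=np.load("top2.npz")["p"];F=4;u0,u1,v0,v1=268,400,200,292
g=cv2.resize(p[v0:v1,u0:u1],None,fx=F,fy=F,interpolation=cv2.INTER_CUBIC).astype(int)
m=(g.max(-1)<75).astype(np.uint8);k,l,st,cc=cv2.connectedComponentsWithStats(m)
for i in range(1,k):
    if 350<st[i,4]<4500:
        v,u=np.nonzero(l==i);P=raym("top",(u+.5)/F-.5+u0,(v+.5)/F-.5+v0,.005)*1000
        print("slot",st[i],[np.round(x,1) for x in cv2.minAreaRect(P.astype(np.float32))],P.mean(0).round(1))
for n,(b,zc) in BOX.items():
    r=find(p,b,zc);print(n,r["mid"],r["ang"],r["size"])
w=np.load("w2.npz");print(wfind(w,(285,345,160,270),.014))
print("face",wfind(w,(290,365,25,100),.004))
E
```

```text
slot [  32   25  230   31 1007] [array([637.6,  69.5]), array([159.5,   4.8]), np.float64(84.3)] [637.3  69.1]
slot [ 139  131   89  111 2489] [array([534.9,  45.8]), array([61.5, 73.6]), np.float64(84.2)] [547.7  44.4]
slot [ 248  138   39  124 2981] [array([528.8, -19.2]), array([23.7, 85.3]), np.float64(84.6)] [521.3 -18.4]
slot [  31  153   72   44 2495] [array([542.2, 122. ]), array([48.3, 25.6]), np.float64(84.7)] [542.1 122.2]
slot [ 322  173   74   73 4289] [array([523.4, -79. ]), array([49.6, 50.2]), np.float64(1.4)] [523.2 -78.9]
face [422.7 310. ] 6.5 [89.7 80.3]
drive [587.3 310. ] 18.7 [106.3  50.4]
key [ 598.8 -296. ] 20.8 [73.8 62.4]
block [ 409.8 -294.4] 58.2 [53.2 31.8]
(((583.1201782226562, 302.5885009765625), (92.20507049560547, 27.80982208251953), 6.620314598083496), array([575.8, 302.2]))
face (((425.30364990234375, 300.5392761230469), (54.69572448730469, 54.21343231201172), 6.579981327056885), array([425.3, 300.2]))
```

Emit:
move_arm(deltas=[[[0,0,0],[0.055,-0.03,-0.5],-0.5],[[0,0,0],[0.055,-0.03,-1],-0.5]], grip_force=60)

```text
time: 8.22
tool_pos: [0.5697, 0.3, 0.1494]
tcp_rot: [-0.174, 3.133, 0.002]
wrist_force: [-0.1, -0.4, 0.7]
width: 0.75
```

Emit:
move_arm(deltas=[[[0,0,0],[0,0,-0.5],-0.5],[[0,0,0],[0,0,-1],-0.5]])

```text
time: 8.48
tool_pos: [0.5687, 0.2998, 0.048]
tcp_rot: [-0.174, 3.136, 0.001]
wrist_force: [-0.4, -0.4, -0.4]
width: 0.753
```

Emit:
move_arm(deltas=[[[0,0,0],[0,0,-0.2],-0.5],[[0,0,0],[0,0,-0.41],-0.5],[[0,0,0],[0,0,-0.41],-0.5],[[0,0,0],[0,0,-0.41],1],[[0,0,0],[0,0,-0.41],1],[[0,0,0],[0,0,-0.41],1],[[0,0,0],[0,0,-0.41],1],[[0,0,0],[0,0,-0.41],1]])

```text
time: 9.48
tool_pos: [0.57, 0.3009, 0.0102]
tcp_rot: [-0.177, 3.133, 0.002]
wrist_force: [0.1, -0.5, 7.3]
width: 0.308
```

Emit:
move_arm(deltas=[[[0,0,0],[0,0,0.2],1],[[0,0,0],[0,0,0.6],1],[[0,0,0],[0,0,1],1],[[0,0,0],[0,0,1],1]])

```text
time: 9.98
tool_pos: [0.5712, 0.3014, 0.1132]
tcp_rot: [-0.177, 3.128, 0.005]
wrist_force: [0.1, 0.2, -2.2]
width: 0.31
```

Emit:
move_arm(deltas=[[[0,0,-0.02],[-0.06,-0.4,0.2],1],[[0,0,-0.03],[-0.13,-0.8,0.3],1],[[0,0,-0.03],[-0.13,-0.8,0.3],1]])

```text
time: 10.35
tool_pos: [0.5539, 0.2174, 0.1372]
tcp_rot: [0.1, -3.138, 0.002]
wrist_force: [-0.7, 0.4, -2.2]
width: 0.308
```

Emit:
move_arm(deltas=[[[0,0,-0.02],[-0.06,-0.4,0],1],[[0,0,-0.03],[-0.13,-0.8,0],1]])

```text
time: 10.6
tool_pos: [0.5411, 0.1398, 0.1364]
tcp_rot: [0.031, -3.139, 0.0]
wrist_force: [-0.2, -0.3, -2.2]
width: 0.309
```

Emit:
move_arm(deltas=[[[0,0,-0.02],[-0.06,-0.4,0],1],[[0,0,-0.03],[-0.13,-0.8,0],1]])

```text
time: 10.85
tool_pos: [0.5281, 0.0595, 0.1364]
tcp_rot: [-0.044, -3.139, -0.0]
wrist_force: [-0.3, 0.3, -2.7]
width: 0.308
```

Emit:
move_arm(deltas=[[[0,0,-0.02],[-0.06,-0.4,0],1],[[0,0,-0.04],[-0.13,-0.77,0],1],[[0,0,-0.04],[-0.13,-0.77,0],1],[[0,0,-0.04],[-0.13,-0.77,0],1]])

```text
time: 11.35
tool_pos: [0.5158, -0.0163, 0.137]
tcp_rot: [-0.143, -3.137, -0.001]
wrist_force: [-0.2, 0.7, -2.8]
width: 0.313
```

```bash
python3 - <<'E'
from h import *
s=status.read_state();R=cv2.Rodrigues(s["tcp_rot"])[0];print(s["time"],s["tool_pos"],s["wrist_force"],np.degrees(np.arctan2(R[1,1],R[0,1])),s["width"])
c=camera_info("wrist");p,d=read_camera("wrist");np.savez("w3.npz",p=p,d=d,K=c["K"],R=c["R"],t=c["t"])
cv2.imwrite("pics/c.png",p[...,::-1])
E
```

```text
11.35 [ 0.51578604 -0.01634517  0.13702112] [-0.16015853  0.68043453 -2.75268078] 84.76778297863049 0.31329458842916064
```

View pics/c.png

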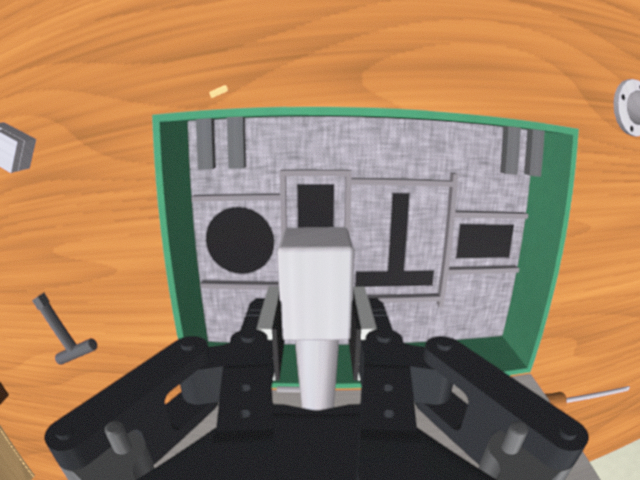

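Drive is held squarely, head towards the robot, over its pocket (ribs u 283–349, part centre u≈317). Checking the slot positions by wrist rays.

```bash
python3 - <<'E'
from h import *
w=np.load("w3.npz");p=w["p"].astype(int);m=(p.max(-1)<60).astype(np.uint8)
for n,(u0,u1,v0,v1) in dict(face=(195,285,200,281),block=(450,522,215,265)).items():
    v,u=np.nonzero(m[v0:v1,u0:u1]);P=np.array([wray(w,a+u0,b+v0,.005)[:2] for a,b in zip(u,v)])*1000
    print(n,len(u),cv2.minAreaRect(P.astype(np.float32)))
for q in((281,172),(350,172)): print(wray(w,*q,.013))
E
```

```text
face 3329 ((524.6372680664062, -77.12065124511719), (52.88020706176758, 53.12583541870117), 79.55108642578125)
block 1557 ((543.5152587890625, 124.12065887451172), (49.08672332763672, 27.271799087524414), 84.56455993652344)
[ 0.47330866 -0.03688606  0.013     ]
[0.47790121 0.01269336 0.013     ]
```

Emit:
move_arm(deltas=[[[0,0,0],[0.02,-0.01,-0.3],1],[[0,0,0],[0.02,-0.01,-0.6],1],[[0,0,0],[0.02,-0.01,-0.9],1],[[0,0,0],[0.02,-0.01,-1.0],1]])

```text
time: 11.9
tool_pos: [0.5164, -0.0166, 0.0357]
tcp_rot: [-0.14, -3.134, -0.001]
wrist_force: [-0.6, 0.3, -2.5]
width: 0.311
```

Emit:
move_arm(deltas=[[[0,0,0],[0,0,-0.1],1],[[0,0,0],[0,0,-0.2],1],[[0,0,0],[0,0,-0.21],1],[[0,0,0],[0,0,-0.21],0.4],[[0,0,0],[0,0,-0.21],0.2],[[0,0,0],[0,0,-0.21],0.2],[[0,0,0],[0,0,0.3],0.2],[[0,0,0],[0,0,0.9],0.2]])

```text
time: 12.9
tool_pos: [0.517, -0.0179, 0.1282]
tcp_rot: [-0.143, -3.135, -0.0]
wrist_force: [0.4, -0.9, -0.1]
width: 0.399
```

```bash
python3 - <<'E'
from h import *
s=status.read_state();print(s["time"],s["tool_pos"],s["q"].round(3),s["width"])
E
```

```text
12.9 [ 0.51703223 -0.01794297  0.12819397] [-0.083  0.058  2.042  0.     1.045 -1.562] 0.3986610661052564
```

Emit:
move_arm(deltas=[[[0,0,0.05],[0,-0.5,0.4],0.2],[[0,0,0.1],[0,-0.95,0.7],0.2]])

```text
time: 13.15
tool_pos: [0.5193, -0.114, 0.2013]
tcp_rot: [-0.11, 3.135, -0.002]
wrist_force: [1.1, -0.0, -0.7]
width: 0.402
```

Emit:
move_arm(deltas=[[[0,0,0.05],[0.2,-0.5,0],0],[[0,0,0.1],[0.45,-0.95,0],0]])

```text
time: 13.4
tool_pos: [0.5641, -0.2101, 0.2]
tcp_rot: [-0.352, 3.119, -0.003]
wrist_force: [1.0, 0.8, -0.0]
width: 0.498
```

Emit:
move_arm(deltas=[[[0,0,0.05],[0.3,-0.5,0],0],[[0,0,0.09],[0.48,-0.83,0],0],[[0,0,0.09],[0.48,-0.83,0],0],[[0,0,0.09],[0.48,-0.83,0],0]])

```text
time: 13.9
tool_pos: [0.6108, -0.2906, 0.1978]
tcp_rot: [0.568, -3.089, -0.001]
wrist_force: [0.2, -0.2, 0.5]
width: 0.496
```

```bash
python3 - <<'E'
from h import *
s=status.read_state();R=cv2.Rodrigues(s["tcp_rot"])[0];print(s["time"],s["tool_pos"],s["q"].round(3),np.degrees(np.arctan2(R[1,1],R[0,1])),s["width"])
c=camera_info("wrist");p,d=read_camera("wrist");np.savez("w4.npz",p=p,d=d,K=c["K"],R=c["R"],t=c["t"])
q,d=read_camera("top");np.savez("top4.npz",p=q,d=d)
cv2.imwrite("pics/d.png",np.hstack([cv2.resize(p,(400,300)),cv2.resize(q[170:320,200:400],(400,300))])[...,::-1])
E
```

```text
13.9 [ 0.61083067 -0.29056561  0.19784175] [-0.481  0.288  1.636  0.     1.218 -2.416] 110.83004749313389 0.49624214752784007
```

View pics/d.png

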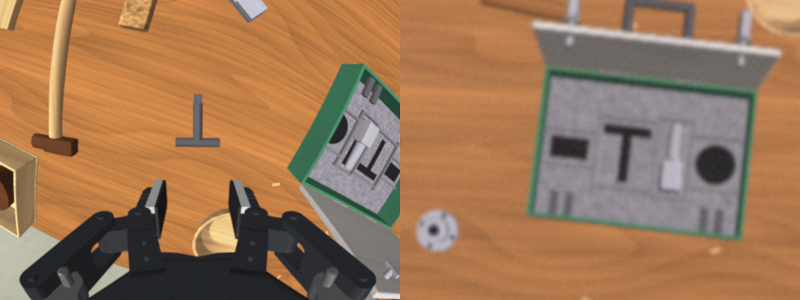

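Drive lies in its pocket; the key is straight ahead in the wrist view (full-scale ≈(316,205)).

```bash
python3 - <<'E'
from h import *
w=np.load("w4.npz");print(wfind(w,(270,365,140,245),.007))
p=np.load("top4.npz")["p"]
for n,(b,zc) in BOX.items():
    r=find(p,b,zc);print(n,r["mid"],r["ang"],r["size"])
E
```

```text
(((600.1900024414062, -293.8116760253906), (76.17301177978516, 64.82402038574219), 19.786436080932617), array([ 612.1, -289.8]))
face [424.2 298. ] -63.8 [54.2 53.5]Traceback (most recent call last):
  File "<stdin>", line 5, in <module>
  File "h.py", line 22, in find
    k,l,st,cc=cv2.connectedComponentsWithStats(m.astype(np.uint8));i=1+np.argmax(st[1:,4])
                                                                       ~~~~~~~~~^^^^^^^^^^
    return _wrapfunc(a, 'argmax', axis=axis, out=out, **kwds)
    return bound(*args, **kwds)
ValueError: attempt to get argmax of an empty sequence
```

Emit:
move_arm(deltas=[[[0,0,0],[-0.02,-0.01,-0.5],0],[[0,0,0],[-0.02,-0.01,-1],0]])

```text
time: 14.25
tool_pos: [0.6099, -0.2912, 0.0988]
tcp_rot: [-0.57, 3.087, -0.003]
wrist_force: [0.6, -0.0, -2.1]
width: 0.504
```

Emit:
move_arm(deltas=[[[0,0,0],[0,0,-0.5],0],[[0,0,0],[0,0,-0.92],0],[[0,0,0],[0,0,-0.92],0],[[0,0,0],[0,0,-0.92],1],[[0,0,0],[0,0,-0.92],1],[[0,0,0],[0,0,-0.92],1],[[0,0,0],[0,0,-0.92],1]])

```text
time: 15.12
tool_pos: [0.6111, -0.2926, 0.0092]
tcp_rot: [-0.568, 3.086, -0.004]
wrist_force: [-0.4, 2.5, 8.2]
width: 0.104
```

Emit:
move_arm(deltas=[[[0,0,0],[0,0,0],0.3],[[0,0,0],[0,0,0],0.3],[[0,0,0],[0,0,-0.03],0.3],[[0,0,0],[0,0,-0.03],0.3],[[0,0,0],[0,0,-0.03],0.3]], grip_force=40)

```text
time: 15.75
tool_pos: [0.609, -0.292, 0.0026]
tcp_rot: [0.569, -3.089, -0.001]
wrist_force: [0.2, -0.8, -0.7]
width: 0.353
```

```bash
python3 - <<'E'
from h import *
s=status.read_state();print(s["time"],s["tool_pos"],s["wrist_force"],s["width"])
c=camera_info("wrist");p,d=read_camera("wrist");np.savez("w5.npz",p=p,d=d,K=c["K"],R=c["R"],t=c["t"])
cv2.imwrite("pics/e.png",cv2.resize(p[200:480,180:460],(600,600))[...,::-1])
E
```

```text
15.75 [ 0.60900245 -0.29195665  0.00260772] [ 0.1947635  -0.77064109 -0.71609381] 0.3525100235233509
```

View pics/e.png

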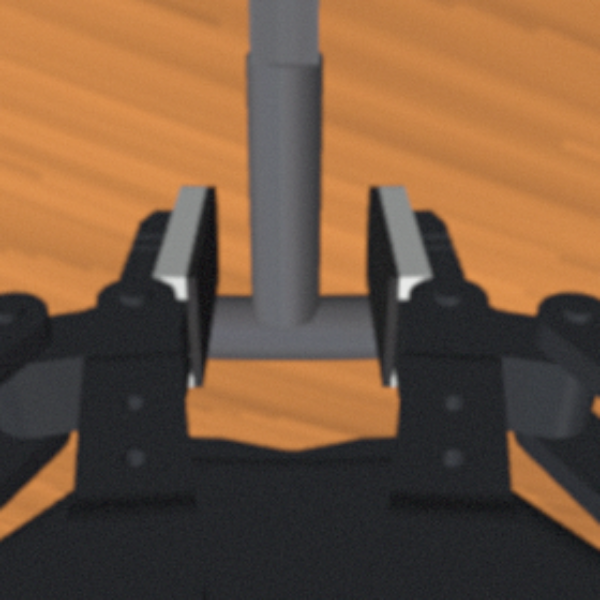

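Shank is round and centred between the pads; it had been pinched above its axis. Closing at the lower height now.

Emit:
move_arm(deltas=[[[0,0,0],[0,0,0],1],[[0,0,0],[0,0,0],1],[[0,0,0],[0,0,0],1],[[0,0,0],[0,0,0],1],[[0,0,0],[0,0,0],1]])

```text
time: 16.42
tool_pos: [0.6094, -0.2921, 0.0031]
tcp_rot: [-0.569, 3.089, -0.0]
wrist_force: [0.5, -0.9, 0.8]
width: 0.138
```

Emit:
move_arm(deltas=[[[0,0,0],[0,0,0.2],1],[[0,0,0],[-0.1,0,0.6],1],[[0,0,0],[-0.2,0,1],1],[[0,0,0],[-0.2,0,1],1]])

```text
time: 16.92
tool_pos: [0.5919, -0.2937, 0.1089]
tcp_rot: [-0.567, 3.083, -0.009]
wrist_force: [0.5, -0.2, -1.3]
width: 0.142
```

Emit:
move_arm(deltas=[[[0,0,-0.04],[-0.2,0.42,0.2],1],[[0,0,-0.08],[-0.43,0.85,0.4],1]])

```text
time: 17.18
tool_pos: [0.545, -0.2059, 0.1422]
tcp_rot: [0.369, -3.118, -0.002]
wrist_force: [-0.0, -0.1, -1.0]
width: 0.14
```

Emit:
move_arm(deltas=[[[0,0,-0.04],[0,0.42,0],1],[[0,0,-0.08],[0,0.85,0],1]])

```text
time: 17.42
tool_pos: [0.5454, -0.1206, 0.1428]
tcp_rot: [0.173, -3.136, -0.001]
wrist_force: [0.5, 0.8, -1.4]
width: 0.144
```

Emit:
move_arm(deltas=[[[0,0,-0.04],[0,0.42,0],1],[[0,0,-0.08],[0,0.85,0],1]])

```text
time: 17.68
tool_pos: [0.5454, -0.0355, 0.1423]
tcp_rot: [-0.023, -3.14, -0.0]
wrist_force: [-0.0, 0.2, -1.3]
width: 0.14
```

Emit:
move_arm(deltas=[[[0,0,-0.04],[0,0.42,0],1],[[0,0,-0.05],[0,0.83,0],1],[[0,0,-0.05],[0,0.83,0],1],[[0,0,-0.05],[0,0.83,0],1]])

```text
time: 18.18
tool_pos: [0.5457, 0.0459, 0.1424]
tcp_rot: [-0.142, -3.137, 0.001]
wrist_force: [0.8, 0.5, -2.2]
width: 0.139
```

```bash
python3 - <<'E'
from h import *
s=status.read_state();R=cv2.Rodrigues(s["tcp_rot"])[0];print(s["time"],s["tool_pos"],s["wrist_force"],np.degrees(np.arctan2(R[1,1],R[0,1])),s["width"])
c=camera_info("wrist");p,d=read_camera("wrist");np.savez("w6.npz",p=p,d=d,K=c["K"],R=c["R"],t=c["t"])
cv2.imwrite("pics/f.png",p[...,::-1])
E
```

```text
18.175 [0.54567229 0.04588409 0.14236055] [ 0.7561963   0.54573672 -2.23027523] 84.8348292525546 0.13901011274751923
```

View pics/f.png

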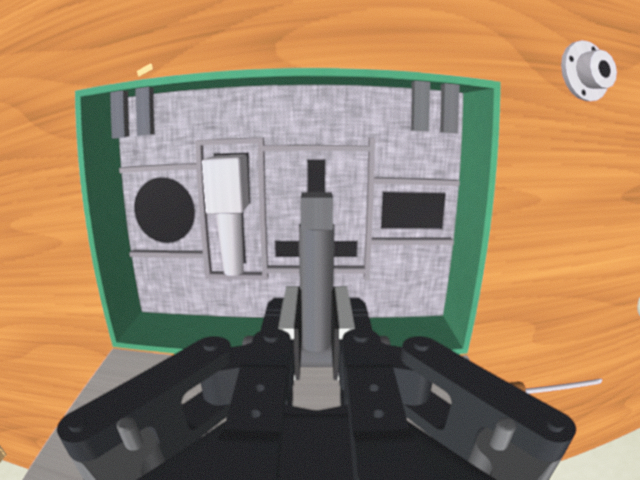

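Key is aligned over its silhouette (stem at (316,175)); lowering.

Emit:
move_arm(deltas=[[[0,0,0],[0,0,-0.3],1],[[0,0,0],[0,0,-0.6],1],[[0,0,0],[0,0,-0.9],1],[[0,0,0],[0,0,-1.0],1]])

```text
time: 18.73
tool_pos: [0.5443, 0.0447, 0.0407]
tcp_rot: [-0.146, -3.134, 0.001]
wrist_force: [0.7, 0.6, -1.7]
width: 0.144
```

Emit:
move_arm(deltas=[[[0,0,0],[0,0,-0.15],1],[[0,0,0],[0,0,-0.3],1],[[0,0,0],[0,0,-0.335],1],[[0,0,0],[0,0,-0.335],0.5],[[0,0,0],[0,0,-0.335],0.4],[[0,0,0],[0,0,-0.335],0.4],[[0,0,0],[0,0,0.2],0.4],[[0,0,0],[0,0,0.7],0.4]])

```text
time: 19.73
tool_pos: [0.5459, 0.046, 0.1141]
tcp_rot: [-0.143, -3.138, 0.0]
wrist_force: [1.2, -0.6, 0.9]
width: 0.304
```

```bash
python3 - <<'E'
from h import *
s=status.read_state();print(s["time"],s["tool_pos"],s["q"].round(3),s["width"])
p,d=read_camera("top")
for n in("face","block"):
    b,zc=BOX[n];r=find(p,b,zc);print(n,r["mid"],r["ang"],r["size"])
E
```

```text
19.725 [0.54586389 0.04601469 0.11406054] [ 0.039  0.129  1.993 -0.     1.02  -1.441] 0.30398134357163664
face [424.2 298. ] -66.4 [54.4 53.8]
block [ 409.8 -294.3] 58.2 [53.1 31.9]
```

Emit:
move_arm(deltas=[[[0,0,-0.11],[-0.2,0.4,0.3],0.2],[[0,0,-0.22],[-0.4,0.84,0.5],0],[[0,0,-0.33],[-0.4,0.84,0.5],0]])

```text
time: 20.15
tool_pos: [0.5068, 0.1328, 0.1658]
tcp_rot: [0.945, 2.992, 0.005]
wrist_force: [-0.4, -1.3, -0.1]
width: 0.5
```

Emit:
move_arm(deltas=[[[0,0,-0.11],[-0.2,0.4,0],0],[[0,0,-0.22],[-0.4,0.84,0],-0.3],[[0,0,-0.33],[-0.4,0.84,0],-0.3]])

```text
time: 20.52
tool_pos: [0.465, 0.2166, 0.1634]
tcp_rot: [-1.682, -2.653, -0.002]
wrist_force: [0.7, -0.3, -0.2]
width: 0.648
```

Emit:
move_arm(deltas=[[[0,0,-0.11],[-0.2,0.4,0],-0.3],[[0,0,-0.22],[-0.4,0.85,0],-0.3],[[0,0,-0.33],[-0.4,0.85,0],-0.3],[[0,0,-0.33],[-0.4,0.85,0],-0.3],[[0,0,-0.33],[-0.4,0.85,0],-0.3]])

```text
time: 21.15
tool_pos: [0.4264, 0.2987, 0.1631]
tcp_rot: [2.301, 2.139, 0.001]
wrist_force: [0.4, -1.1, -0.1]
width: 0.65
```

```bash
python3 - <<'E'
from h import *
s=status.read_state();R=cv2.Rodrigues(s["tcp_rot"])[0];print(s["time"],s["tool_pos"],s["q"].round(3),np.degrees(np.arctan2(R[1,1],R[0,1])),s["width"])
c=camera_info("wrist");p,d=read_camera("wrist");np.savez("w7.npz",p=p,d=d,K=c["K"],R=c["R"],t=c["t"])
q,d=read_camera("top");np.savez("top7.npz",p=q,d=d)
cv2.imwrite("pics/g.png",np.hstack([cv2.resize(p,(400,300)),cv2.resize(q[170:320,220:420],(400,300))])[...,::-1])
E
```

```text
21.15 [0.42642599 0.29872542 0.16311401] [ 0.563  0.026  2.005 -0.     1.11   0.636] -4.18515650807618 0.649931306818374
```

View pics/g.png

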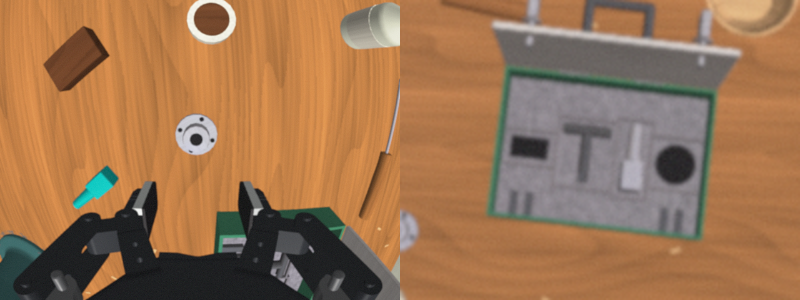

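Key and drive are lying in their pockets; the faceplate is at (315,215) full-scale in the wrist view.

```bash
python3 - <<'E'
from h import *
w=np.load("w7.npz");print(wfind(w,(270,360,170,260),.006))
E
```

```text
(((425.2637023925781, 300.2391052246094), (55.79661560058594, 54.29829025268555), 85.75761413574219), array([425.4, 300.7]))
```

Emit:
move_arm(deltas=[[[0,0,0],[-0.01,0.01,-0.5],-0.3],[[0,0,0],[-0.01,0.01,-1],-0.3]], grip_force=50)

```text
time: 21.5
tool_pos: [0.4266, 0.3001, 0.063]
tcp_rot: [2.303, 2.136, 0.005]
wrist_force: [-0.6, 0.7, -0.0]
width: 0.651
```

Emit:
move_arm(deltas=[[[0,0,0],[0,0,-0.3],-0.3],[[0,0,0],[0,0,-0.5],-0.3],[[0,0,0],[0,0,-0.5],-0.3],[[0,0,0],[0,0,-0.5],1],[[0,0,0],[0,0,-0.5],1],[[0,0,0],[0,0,-0.5],1],[[0,0,0],[0,0,-0.5],1],[[0,0,0],[0,0,-0.5],1]])

```text
time: 22.5
tool_pos: [0.4265, 0.3006, 0.0144]
tcp_rot: [2.303, 2.136, 0.004]
wrist_force: [-0.1, -1.1, 7.1]
width: 0.373
```

Emit:
move_arm(deltas=[[[0,0,0],[0,0,0.2],1],[[0,0,0],[0,0,0.6],1],[[0,0,0],[0,0,1],1]])

```text
time: 22.88
tool_pos: [0.4242, 0.2995, 0.113]
tcp_rot: [-2.303, -2.136, 0.003]
wrist_force: [1.1, 0.7, -1.4]
width: 0.377
```

Emit:
move_arm(deltas=[[[0,0,0],[0.12,-0.48,0.2],1],[[0,0,0],[0.25,-0.95,0.3],1]])

```text
time: 23.12
tool_pos: [0.4507, 0.2047, 0.1444]
tcp_rot: [2.301, 2.138, 0.003]
wrist_force: [0.6, -1.0, -2.4]
width: 0.372
```

Emit:
move_arm(deltas=[[[0,0,0],[0.12,-0.48,0],1],[[0,0,0],[0.25,-0.95,0],1]])

```text
time: 23.38
tool_pos: [0.4749, 0.1086, 0.1428]
tcp_rot: [-2.303, -2.137, 0.0]
wrist_force: [0.1, 1.2, -3.1]
width: 0.372
```

Emit:
move_arm(deltas=[[[0,0,0],[0.12,-0.48,0],1],[[0,0,0],[0.25,-0.95,0],1]])

```text
time: 23.62
tool_pos: [0.4998, 0.0135, 0.1425]
tcp_rot: [-2.303, -2.136, 0.0]
wrist_force: [0.5, 0.6, -3.0]
width: 0.374
```

Emit:
move_arm(deltas=[[[0,0,0],[0.12,-0.48,0],1],[[0,0,0],[0.24,-0.93,0],1],[[0,0,0],[0.24,-0.93,0],1],[[0,0,0],[0.24,-0.93,0],1]])

```text
time: 24.12
tool_pos: [0.5234, -0.0777, 0.1422]
tcp_rot: [-2.303, -2.134, 0.001]
wrist_force: [-0.1, -0.3, -2.9]
width: 0.371
```

```bash
python3 - <<'E'
from h import *
s=status.read_state();R=cv2.Rodrigues(s["tcp_rot"])[0];print(s["time"],s["tool_pos"],s["wrist_force"],np.degrees(np.arctan2(R[1,1],R[0,1])),s["width"])
E
```

```text
24.125 [ 0.52338768 -0.07768321  0.14223432] [-0.09395866 -0.31190414 -2.92490935] -4.371954902985087 0.37082289169386834
```

Emit:
move_arm(deltas=[[[0,0,0],[0.01,0,-0.3],1],[[0,0,0],[0.01,0,-0.6],1],[[0,0,0],[0.01,0,-0.9],1],[[0,0,0],[0.01,0,-1.0],1]])

```text
time: 24.62
tool_pos: [0.5227, -0.0761, 0.0407]
tcp_rot: [-2.299, -2.135, 0.004]
wrist_force: [-1.4, -0.4, -2.6]
width: 0.377
```

Emit:
move_arm(deltas=[[[0,0,0],[0,0,-0.1],1],[[0,0,0],[0,0,-0.2],1],[[0,0,0],[0,0,-0.22],1],[[0,0,0],[0,0,-0.22],0.1],[[0,0,0],[0,0,-0.22],0],[[0,0,0],[0,0,-0.22],0],[[0,0,0],[0,0,0.3],0],[[0,0,0],[0,0,0.9],0]])

```text
time: 25.62
tool_pos: [0.524, -0.0778, 0.133]
tcp_rot: [-2.302, -2.134, 0.003]
wrist_force: [1.7, -0.0, -0.2]
width: 0.498
```

```bash
python3 - <<'E'
from h import *
s=status.read_state();print(s["time"],s["tool_pos"],s["q"].round(3),s["width"])
p,d=read_camera("top")
b,zc=BOX["block"];r=find(p,b,zc);print(r["mid"],r["ang"],r["size"])
E
```

```text
25.625 [ 0.52395779 -0.0778122   0.13304961] [-0.194  0.076  2.013  0.     1.056 -0.119] 0.4976945725347594
[ 409.8 -294.4] 58.1 [53.3 31.9]
```

Emit:
move_arm(deltas=[[[0,0,-0.05],[-0.19,-0.36,0.3],-0.3],[[0,0,-0.1],[-0.38,-0.72,0.3],-0.3]])

```text
time: 25.92
tool_pos: [0.4895, -0.1514, 0.1668]
tcp_rot: [2.46, 1.944, 0.006]
wrist_force: [0.1, -0.7, 0.0]
width: 0.652
```

Emit:
move_arm(deltas=[[[0,0,-0.05],[-0.19,-0.36,0],-0.3],[[0,0,-0.1],[-0.38,-0.72,0],-0.3]])

```text
time: 26.18
tool_pos: [0.4489, -0.2232, 0.1635]
tcp_rot: [2.61, 1.745, 0.001]
wrist_force: [0.0, -0.7, -0.1]
width: 0.648
```

Emit:
move_arm(deltas=[[[0,0,-0.05],[-0.19,-0.36,0],-0.3],[[0,0,-0.1],[-0.37,-0.72,0],-0.3],[[0,0,-0.1],[-0.37,-0.72,0],-0.3],[[0,0,-0.1],[-0.37,-0.72,0],-0.3]])

```text
time: 26.68
tool_pos: [0.4123, -0.2938, 0.1631]
tcp_rot: [-2.739, -1.539, -0.001]
wrist_force: [-0.3, 0.5, -1.0]
width: 0.651
```

```bash
python3 - <<'E'
from h import *
s=status.read_state();R=cv2.Rodrigues(s["tcp_rot"])[0];print(s["time"],s["tool_pos"],s["q"].round(3),np.degrees(np.arctan2(R[1,1],R[0,1])),s["width"])
c=camera_info("wrist");p,d=read_camera("wrist");np.savez("w8.npz",p=p,d=d,K=c["K"],R=c["R"],t=c["t"])
q,d=read_camera("top");np.savez("top8.npz",p=q,d=d)
cv2.imwrite("pics/i.png",np.hstack([cv2.resize(p,(400,300)),cv2.resize(q[170:320,220:420],(400,300))])[...,::-1])
print(wfind(dict(p=p,K=c["K"],R=c["R"],t=c["t"]),(260,370,150,280),.014))
E
```

```text
26.675 [ 0.41234883 -0.29381     0.16305144] [-6.690e-01 -2.000e-03  2.033e+00  1.000e-03  1.110e+00 -1.220e-01] -31.334875750653346 0.6508054786337533
(((410.9604187011719, -291.944580078125), (53.73249816894531, 30.935134887695312), 58.620574951171875), array([ 411.4, -291.4]))
```

View pics/i.png

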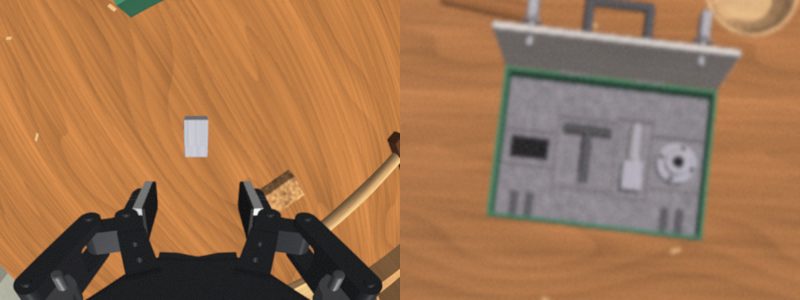

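Faceplate, drive and key are in place; the block is centred at (313,217) full-scale between the jaws, and the wrist and top views agree to about 2 mm.

Emit:
move_arm(deltas=[[[0,0,0],[-0.015,0.01,-0.5],-0.3],[[0,0,0],[-0.015,0.01,-1],-0.3]], grip_force=60)

```text
time: 27.02
tool_pos: [0.4123, -0.2927, 0.063]
tcp_rot: [2.734, 1.541, 0.002]
wrist_force: [0.2, 0.4, -0.2]
width: 0.647
```

Emit:
move_arm(deltas=[[[0,0,0],[0,0,-0.3],-0.3],[[0,0,0],[0,0,-0.53],-0.3],[[0,0,0],[0,0,-0.53],-0.3],[[0,0,0],[0,0,-0.53],1],[[0,0,0],[0,0,-0.53],1],[[0,0,0],[0,0,-0.53],1],[[0,0,0],[0,0,-0.53],1],[[0,0,0],[0,0,-0.53],1]])

```text
time: 28.02
tool_pos: [0.412, -0.2936, 0.0116]
tcp_rot: [2.737, 1.538, 0.002]
wrist_force: [0.5, 1.6, 6.3]
width: 0.336
```

Emit:
move_arm(deltas=[[[0,0,0],[0,0,0.2],1],[[0,0,0],[0,0,0.6],1],[[0,0,0],[0,0,1],1]])

```text
time: 28.4
tool_pos: [0.4098, -0.2925, 0.1102]
tcp_rot: [-2.737, -1.538, 0.001]
wrist_force: [0.2, 0.3, -2.7]
width: 0.338
```

Emit:
move_arm(deltas=[[[0,0,0.03],[0.13,0.42,0.2],1],[[0,0,0.06],[0.26,0.83,0.3],1]])

```text
time: 28.65
tool_pos: [0.4373, -0.2099, 0.1415]
tcp_rot: [2.661, 1.665, 0.002]
wrist_force: [0.0, -0.7, -3.0]
width: 0.334
```

Emit:
move_arm(deltas=[[[0,0,0.03],[0.13,0.42,0],1],[[0,0,0.06],[0.26,0.83,0],1]])

```text
time: 28.9
tool_pos: [0.4625, -0.1258, 0.1399]
tcp_rot: [2.58, 1.791, 0.0]
wrist_force: [-0.1, -0.3, -2.3]
width: 0.333
```

Emit:
move_arm(deltas=[[[0,0,0.03],[0.13,0.42,0],1],[[0,0,0.06],[0.26,0.83,0],1]])

```text
time: 29.15
tool_pos: [0.4884, -0.0427, 0.1396]
tcp_rot: [-2.493, -1.912, 0.001]
wrist_force: [0.7, -0.4, -3.1]
width: 0.331
```

Emit:
move_arm(deltas=[[[0,0,0.03],[0.13,0.42,0],1],[[0,0,0.06],[0.26,0.83,0],1]])

```text
time: 29.4
tool_pos: [0.5144, 0.0402, 0.1395]
tcp_rot: [-2.4, -2.027, 0.001]
wrist_force: [0.7, -0.9, -2.8]
width: 0.33
```

Emit:
move_arm(deltas=[[[0,0,0.03],[0.13,0.42,0],1],[[0,0,0.05],[0.27,0.84,0],1],[[0,0,0.05],[0.27,0.84,0],1],[[0,0,0.05],[0.27,0.84,0],1]])

```text
time: 29.9
tool_pos: [0.5409, 0.1227, 0.1393]
tcp_rot: [-2.319, -2.118, 0.003]
wrist_force: [0.8, -0.9, -3.2]
width: 0.333
```

```bash
python3 - <<'E'
from h import *
s=status.read_state();R=cv2.Rodrigues(s["tcp_rot"])[0];print(s["time"],s["tool_pos"],s["wrist_force"],np.degrees(np.arctan2(R[1,1],R[0,1])),s["width"])
E
```

```text
29.9 [0.540888   0.12266535 0.13927714] [ 0.83545834 -0.92543917 -3.16624738] -5.188584955316726 0.33272793750126967
```

Emit:
move_arm(deltas=[[[0,0,0],[0.02,0,-0.3],1],[[0,0,0],[0.02,0,-0.6],1],[[0,0,0],[0.02,0,-0.9],1],[[0,0,0],[0.02,0,-1.0],1]])

```text
time: 30.4
tool_pos: [0.5412, 0.1212, 0.0376]
tcp_rot: [-2.32, -2.114, 0.007]
wrist_force: [-1.2, 0.2, -3.5]
width: 0.337
```

Emit:
move_arm(deltas=[[[0,0,0],[0,0,-0.1],1],[[0,0,0],[0,0,-0.2],1],[[0,0,0],[0,0,-0.22],1],[[0,0,0],[0,0,-0.22],0.2],[[0,0,0],[0,0,-0.22],0.1],[[0,0,0],[0,0,-0.22],0.1],[[0,0,0],[0,0,0.3],0.1],[[0,0,0],[0,0,0.9],0.1]])

```text
time: 31.4
tool_pos: [0.5425, 0.1228, 0.13]
tcp_rot: [-2.319, -2.117, 0.004]
wrist_force: [1.5, 0.1, 0.3]
width: 0.452
```

Emit:
move_arm(deltas=[[[0,0,0],[-0.2,-0.3,0.5],0.1],[[0,0,0],[-0.4,-0.7,1],0.1],[[0,0,0],[-0.4,-0.7,1],0.1],[[0,0,0],[-0.4,-0.7,1],0.1]])

```text
time: 31.9
tool_pos: [0.5039, 0.0529, 0.2306]
tcp_rot: [2.321, 2.116, 0.002]
wrist_force: [-0.3, -0.4, -0.8]
width: 0.452
```

```bash
python3 - <<'E'
from h import *
s=status.read_state();print(s["time"],s["tool_pos"],s["q"].round(3),s["width"])
c=camera_info("wrist");p,d=read_camera("wrist");np.savez("w9.npz",p=p,d=d,K=c["K"],R=c["R"],t=c["t"])
cv2.imwrite("pics/j.png",p[...,::-1])
E
```

```text
31.9 [0.50389512 0.05289482 0.23056239] [ 0.055 -0.058  1.959  0.     1.239  0.147] 0.4516441055709444
```

View pics/j.png

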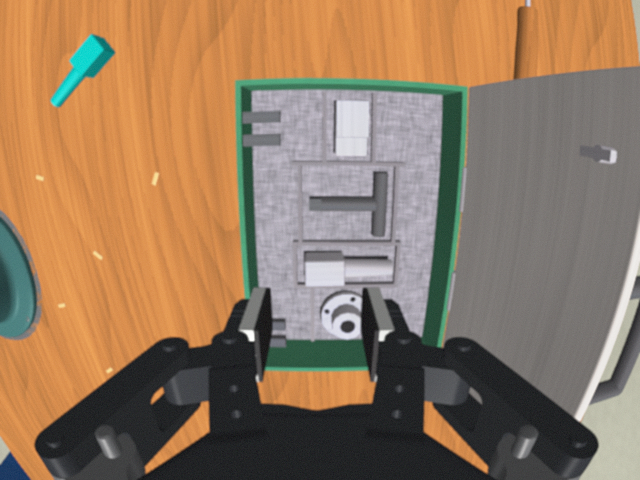

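All four parts lie flat in their pockets: block (350,128), key (350,203), drive (348,268), faceplate (345,315). Now back to the handle to shut the lid.

```bash
python3 -c "
import numpy as np
f=lambda t:np.array([-185*np.cos(t)+48*np.sin(t),48*np.cos(t)+185*np.sin(t)])
R=lambda v:np.array([v[0]*np.cos(.0934),-v[0]*np.sin(.0934),v[1]])
for s in ([1.59,1.48,1.36,1.24,1.12],[1.12,1,.88,.76,.64],[.64,.54,.44,.34,.24],[.24,.18,.12,.06,0]):
  print([(R(f(t)-f(s[0]))/100).round(3).tolist() for t in s[1:]])"
```

```text
[[-0.204, 0.019, 0.045], [-0.431, 0.04, 0.069], [-0.659, 0.062, 0.065], [-0.886, 0.083, 0.034]]
[[-0.221, 0.021, -0.058], [-0.433, 0.041, -0.143], [-0.634, 0.059, -0.252], [-0.82, 0.077, -0.384]]
[[-0.142, 0.013, -0.127], [-0.271, 0.025, -0.268], [-0.385, 0.036, -0.42], [-0.484, 0.045, -0.584]]
[[-0.051, 0.005, -0.103], [-0.096, 0.009, -0.208], [-0.134, 0.013, -0.316], [-0.166, 0.016, -0.426]]
```

Emit:
move_arm(deltas=[[[0,0,0],[0,0,0.5],0.34],[[0,0,0],[0,0,1],0.34],[[0,0,0],[0,0,1],0.34]], grip_force=40)

```text
time: 32.33
tool_pos: [0.506, 0.054, 0.3331]
tcp_rot: [2.317, 2.117, 0.007]
wrist_force: [0.4, -0.8, -0.5]
width: 0.331
```

Emit:
move_arm(deltas=[[[0,0,0],[0.45,-0.12,0],0.34],[[0,0,0],[0.91,-0.23,0],0.34]])

```text
time: 32.58
tool_pos: [0.5949, 0.0307, 0.3271]
tcp_rot: [-2.317, -2.118, 0.004]
wrist_force: [-0.0, 0.5, 0.6]
width: 0.33
```

Emit:
move_arm(deltas=[[[0,0,0],[0.45,-0.12,0],0.34],[[0,0,0],[0.91,-0.23,0],0.34],[[0,0,0],[0.91,-0.23,0],0.34],[[0,0,0],[0.91,-0.23,0],0.34]])

```text
time: 33.08
tool_pos: [0.6848, 0.0077, 0.3267]
tcp_rot: [-2.317, -2.116, 0.006]
wrist_force: [0.1, 0.5, -0.6]
width: 0.331
```

```bash
python3 - <<'E'
from h import *
s=status.read_state();print(s["time"],s["tool_pos"],s["q"].round(3),s["width"])
c=camera_info("wrist");p,d=read_camera("wrist");np.savez("w10.npz",p=p,d=d,K=c["K"],R=c["R"],t=c["t"])
cv2.imwrite("pics/k.png",p[...,::-1])
E
```

```text
33.075 [0.68475116 0.00768768 0.32669303] [-0.025  0.246  1.453  0.     1.448  0.065] 0.33066576601825365
```

View pics/k.png

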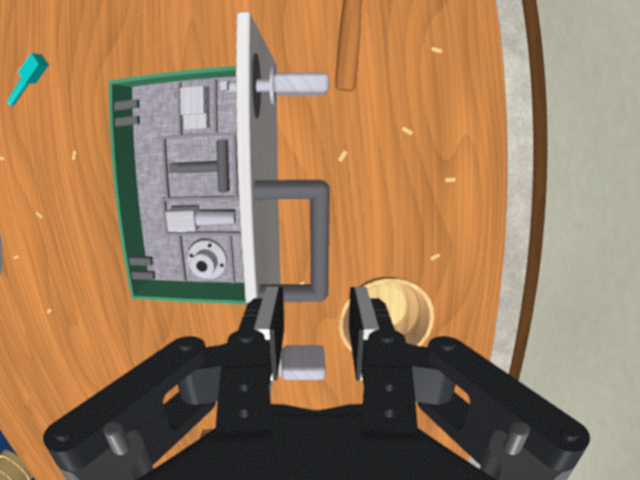

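```bash
python3 - <<'E'
from h import *
w=np.load("w10.npz")
for u,v in((320,205),(320,240),(320,280)):print(wray(w,u,v,.2455))
E
```

```text
[0.68986991 0.03429252 0.2455    ]
[0.68787289 0.01174979 0.2455    ]
[ 0.68545204 -0.01578847  0.2455    ]
```

Handle bar sits at u≈320, straddled by the jaws, with the near finger between bar and plate; rays put it at (0.687, 0.008). Descend and grip.

Emit:
move_arm(deltas=[[[0,0,0],[0.02,0,-0.3],0.34],[[0,0,0],[0.02,0,-0.65],0.34],[[0,0,0],[0.02,0,-0.98],0.34],[[0,0,0],[0.02,0,-0.98],0.34],[[0,0,0],[0.02,0,-0.98],1],[[0,0,0],[0.02,0,-0.98],1],[[0,0,0],[0.02,0,-0.98],1],[[0,0,0],[0.02,0,-0.98],1]])

```text
time: 34.12
tool_pos: [0.6882, 0.0073, 0.2335]
tcp_rot: [2.32, 2.117, 0.003]
wrist_force: [-2.1, 1.8, 2.3]
width: 0.119
```

Emit:
move_arm(deltas=[[[0,0,0],[-0.205,0.02,0.045],1],[[0,0,0],[-0.43,0.04,0.07],1],[[0,0,0],[-0.66,0.06,0.065],1],[[0,0,0],[-0.885,0.083,0.035],1]])

```text
time: 34.62
tool_pos: [0.604, 0.0152, 0.2405]
tcp_rot: [2.313, 2.111, 0.016]
wrist_force: [4.1, 0.4, 8.2]
width: 0.122
```

Emit:
move_arm(deltas=[[[0,0,0],[-0.22,0.02,-0.06],1],[[0,0,0],[-0.435,0.04,-0.145],1],[[0,0,0],[-0.635,0.06,-0.25],1],[[0,0,0],[-0.82,0.077,-0.385],1]])

```text
time: 35.12
tool_pos: [0.5193, 0.0231, 0.202]
tcp_rot: [2.317, 2.114, 0.009]
wrist_force: [-8.2, 1.6, 15.6]
width: 0.121
```

Emit:
move_arm(deltas=[[[0,0,0],[-0.14,0.013,-0.125],1],[[0,0,0],[-0.27,0.025,-0.27],1],[[0,0,0],[-0.385,0.035,-0.42],1],[[0,0,0],[-0.485,0.045,-0.585],1]])

```text
time: 35.62
tool_pos: [0.4666, 0.0279, 0.1395]
tcp_rot: [-2.319, -2.116, 0.003]
wrist_force: [-11.1, 2.3, 8.6]
width: 0.118
```

Emit:
move_arm(deltas=[[[0,0,0],[-0.05,0.005,-0.1],1],[[0,0,0],[-0.095,0.01,-0.21],1],[[0,0,0],[-0.135,0.013,-0.315],1],[[0,0,0],[-0.165,0.015,-0.425],1],[[0,0,0],[-0.165,0.015,-0.425],1]])

```text
time: 36.25
tool_pos: [0.4488, 0.0296, 0.0941]
tcp_rot: [-2.317, -2.114, 0.006]
wrist_force: [-8.1, 3.0, -3.9]
width: 0.117
```

Emit:
move_arm(deltas=[[[0,0,0],[0,0,-0.04],1],[[0,0,0],[0.02,0,-0.08],1],[[0,0,0],[0.02,0,-0.08],1],[[0,0,0],[0.02,0,-0.08],1]])

```text
time: 36.75
tool_pos: [0.4485, 0.0296, 0.0918]
tcp_rot: [-2.313, -2.111, 0.015]
wrist_force: [-33.0, 2.6, 47.3]
width: 0.116
```

Emit:
move_arm(deltas=[[[0,0,0],[0,0,0.05],1],[[0,0,0],[0,0,0.05],0.3],[[0,0,0],[0,0,0.05],0],[[0,0,0],[0,0,0.05],0],[[0,0,0],[0,0,0.5],0],[[0,0,0],[0,0,1],0],[[0,0,0],[0,0,1],0],[[0,0,0],[0,0,1],0]])

```text
time: 37.75
tool_pos: [0.4545, 0.0289, 0.188]
tcp_rot: [2.32, 2.117, 0.001]
wrist_force: [0.5, 0.5, -0.5]
width: 0.501
```

```bash
python3 - <<'E'
from h import *
s=status.read_state();print(s["time"],s["tool_pos"],s["q"].round(3),s["wrist_force"],s["width"])
c=camera_info("wrist");p,d=read_camera("wrist");np.savez("w11.npz",p=p,d=d,K=c["K"],R=c["R"],t=c["t"])
q,d=read_camera("scene")
cv2.imwrite("pics/l.png",np.vstack([p[:,:],cv2.resize(q[180:330,240:440],(640,480))]).astype(np.uint8)[...,::-1][::1])
im=np.hstack([cv2.resize(p,(480,360)),cv2.resize(q[190:325,262:402],(320,309))[:309]][:1]);
big=np.zeros((360,800,3),np.uint8);big[:,:480]=cv2.resize(p,(480,360));big[:309,480:]=cv2.resize(q[190:325,262:402],(320,309));cv2.imwrite("pics/l.png",big[...,::-1])
E
```

```text
37.75 [0.45448243 0.02889044 0.18797652] [ 0.009 -0.128  2.103 -0.     1.166  0.1  ] [ 0.53942544  0.50969267 -0.5370565 ] 0.5011532482913035
```

View pics/l.png

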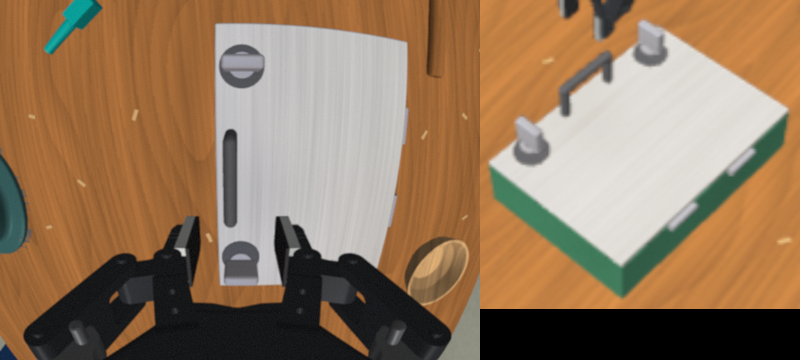

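```bash
python3 - <<'E'
from h import *
w=np.load("w11.npz");p=w["p"].astype(int)
print("eye",wray(w,324,83,.1135),wray(w,321,358,.1135))
# wing: bluish-grey vs neutral plate
m=((p[...,2]-p[...,0]>8)&(p.min(-1)>90)).astype(np.uint8)
for b in((285,360,50,125),(285,360,310,390)):
    s=m[b[2]:b[3],b[0]:b[1]];k,l,st,cc=cv2.connectedComponentsWithStats(s)
    for i in range(1,k):
        if st[i,4]>80: print(st[i],cc[i]+[b[0],b[2]],p[b[2]:b[3],b[0]:b[1]][l==i].mean(0).round(),wray(w,*(cc[i]+[b[0],b[2]]),.1135))
q,d=read_camera("top");W=cloud("top",d)[225:265,280:370].reshape(-1,3);k=abs(W[:,2]-.07)<.02;print("plane",np.linalg.lstsq(np.c_[W[k][:,:2],np.ones(k.sum())],W[k][:,2],rcond=None)[0],np.median(W[:,2]))
E
```

```text
eye [0.46898508 0.12849834 0.1135    ] [ 0.45124288 -0.05272748  0.1135    ]
[ 12  24  53  14 515] [319.86990291  80.62718447] [160. 161. 172.] [0.46676502 0.13010052 0.1135    ]
[ 22  45  31  10 210] [321.95714286  98.55238095] [153. 154. 165.] [0.46698944 0.11948932 0.1135    ]
[ 23  28  26   9 159] [320.06918239 342.65408805] [153. 153. 166.] [ 0.45174067 -0.03938792  0.1135    ]
[ 16  61  41   9 242] [317.85950413 375.78512397] [160. 160. 173.] [ 0.44755139 -0.06893648  0.1135    ]
plane [-0.00973258  0.00106658  0.07285503] 0.5514574129163562
```

Emit:
move_arm(deltas=[[[0,0,0.1],[0.065,0.5,0],0],[[0,0,0.2],[0.065,0.5,0],0],[[0,0,0.3],[0.065,0.5,0],0],[[0,0,0.4],[0.065,0.5,0],0],[[0,0,0.5],[0.065,0.5,0],0]], grip_force=80)

```text
time: 38.52
tool_pos: [0.4598, 0.079, 0.1863]
tcp_rot: [-1.324, -2.846, 0.003]
wrist_force: [-0.3, -1.0, -0.0]
width: 0.502
```

Emit:
move_arm(deltas=[[[0,0,0.1],[0.065,0.51,0],0],[[0,0,0.2],[0.065,0.51,0],0],[[0,0,0.3],[0.065,0.51,0],0],[[0,0,0.4],[0.065,0.51,0],0],[[0,0,0.5],[0.065,0.51,0],0],[[0,0,0.5],[0.065,0.51,0],0],[[0,0,0.5],[0.065,0.51,0],0]])

```text
time: 39.4
tool_pos: [0.4668, 0.1299, 0.1871]
tcp_rot: [-0.147, -3.137, 0.001]
wrist_force: [0.6, 0.5, 0.2]
width: 0.502
```

```bash
python3 - <<'E'
from h import *
s=status.read_state();R=cv2.Rodrigues(s["tcp_rot"])[0];print(s["time"],s["tool_pos"],s["q"].round(3),np.degrees(np.arctan2(R[1,1],R[0,1])),s["width"])
w=camera_info("wrist");p,d=read_camera("wrist");p=p.astype(int)
m=((p[...,2]-p[...,0]>8)&(p.min(-1)>90)).astype(np.uint8);m[290:]=0
k,l,st,cc=cv2.connectedComponentsWithStats(m)
for i in range(1,k):
    if st[i,4]>150: print(st[i],cc[i],wray(w,*cc[i],.1135))
E
```

```text
39.4 [0.46677315 0.12988205 0.187141  ] [ 0.22  -0.066  2.049 -0.     1.161 -1.257] 84.62972484103123 0.5020924054304449
```

Emit:
move_arm(deltas=[[[0,0,0],[0.01,0,-0.4],0],[[0,0,0],[0.01,0,-0.7],0],[[0,0,0],[0.01,0,-1],0],[[0,0,0],[0.01,0,-1],0]])

```text
time: 39.95
tool_pos: [0.4656, 0.1294, 0.0854]
tcp_rot: [-0.145, -3.132, 0.003]
wrist_force: [-0.8, 0.2, 0.9]
width: 0.499
```

Emit:
move_arm(deltas=[[[0,0,0],[0,0,-0.03],1],[[0,0,0],[0,0,-0.03],1],[[0,0,0],[0,0,-0.03],1],[[0,0,0],[0,0,-0.03],1],[[0,0,0],[0,0,-0.03],1]])

```text
time: 40.58
tool_pos: [0.4692, 0.1294, 0.0861]
tcp_rot: [0.143, 3.136, -0.001]
wrist_force: [0.2, -4.5, 2.5]
width: 0.125
```

Wing gripped (≈12 mm). Push in.

Emit:
move_arm(deltas=[[[0,0,0],[0,0,-0.06],1],[[0,0,0],[0,0,-0.12],1],[[0,0,0],[0,0,-0.12],1],[[0,0,0],[0,0,-0.12],1]])

```text
time: 41.08
tool_pos: [0.4695, 0.1295, 0.0777]
tcp_rot: [0.143, 3.137, -0.002]
wrist_force: [-10.1, -8.7, 27.8]
width: 0.124
```

Emit:
move_arm(deltas=[[[0,0,-0.1],[0,0,0.02],1],[[0,0,-0.2],[0,0,0.02],1],[[0,0,-0.3],[0,0,0.02],1],[[0,0,-0.4],[0,0,0.02],1],[[0,0,-0.5],[0,0,0.02],1],[[0,0,-0.6],[0,0,0.02],1],[[0,0,-0.7],[0,0,0.02],1],[[0,0,-0.8],[0,0,0.02],1],[[0,0,-0.9],[0,0,0.02],1],[[0,0,-1.0],[0,0,0.02],1],[[0,0,-1.0],[0,0,0.02],1]])

```text
time: 42.45
tool_pos: [0.4681, 0.1281, 0.0779]
tcp_rot: [2.319, 2.116, -0.005]
wrist_force: [-8.7, -11.0, 20.4]
width: 0.122
```

Emit:
move_arm(deltas=[[[0,0,-0.03],[0,0,0],1],[[0,0,-0.05],[0,0,0],1],[[0,0,-0.05],[0,0,0],1]])

```text
time: 42.82
tool_pos: [0.4681, 0.1281, 0.0779]
tcp_rot: [2.395, 2.029, -0.006]
wrist_force: [-9.0, -10.0, 20.3]
width: 0.127
```

```bash
python3 - <<'E'
from h import *
s=status.read_state();R=cv2.Rodrigues(s["tcp_rot"])[0];print(s["time"],s["tool_pos"],s["wrist_force"],s["torque"],np.degrees(np.arctan2(R[1,1],R[0,1])),s["width"])
E
```

```text
42.825 [0.46807187 0.1280535  0.0779133 ] [-8.96922598 -9.99346088 20.29997789] [-1.91965893  1.56093552  1.18021915] -9.46453528145446 0.12672925768918913
```

Emit:
move_arm(deltas=[[[0,0,0.05],[0,0,0.03],1],[[0,0,0.05],[0,0,0.03],0.3],[[0,0,0.05],[0,0,0.03],0],[[0,0,0.05],[0,0,0.03],0],[[0,0,0.05],[0,0,0.5],0],[[0,0,0.05],[0,0,1],0]])

```text
time: 43.58
tool_pos: [0.4672, 0.1301, 0.1749]
tcp_rot: [-2.319, -2.117, 0.004]
wrist_force: [0.6, 0.2, 0.2]
width: 0.498
```

Emit:
move_arm(deltas=[[[0,0,0.1],[-0.03,-0.35,0],0],[[0,0,0.2],[-0.06,-0.7,0],0],[[0,0,0.3],[-0.06,-0.7,0],0]])

```text
time: 43.95
tool_pos: [0.462, 0.0585, 0.175]
tcp_rot: [1.758, 2.603, -0.0]
wrist_force: [0.3, 1.3, 0.9]
width: 0.496
```

Emit:
move_arm(deltas=[[[0,0,0.1],[-0.03,-0.35,0],0],[[0,0,0.2],[-0.06,-0.7,0],0],[[0,0,0.3],[-0.06,-0.7,0],0]])

```text
time: 44.32
tool_pos: [0.4561, -0.0116, 0.1748]
tcp_rot: [-1.102, -2.942, 0.0]
wrist_force: [-0.3, 0.2, -0.9]
width: 0.498
```

Emit:
move_arm(deltas=[[[0,0,0.1],[-0.03,-0.3,0],0],[[0,0,0.2],[-0.06,-0.6,0],0],[[0,0,0.3],[-0.06,-0.6,0],0],[[0,0,0.4],[-0.06,-0.6,0],0],[[0,0,0.4],[-0.06,-0.6,0],0],[[0,0,0.4],[-0.06,-0.6,0],0]])

```text
time: 45.08
tool_pos: [0.4502, -0.0698, 0.1749]
tcp_rot: [-0.147, -3.138, -0.0]
wrist_force: [0.3, -0.0, 0.4]
width: 0.499
```

```bash
python3 - <<'E'
from h import *
s=status.read_state();R=cv2.Rodrigues(s["tcp_rot"])[0];print(s["time"],s["tool_pos"],s["q"].round(3),np.degrees(np.arctan2(R[1,1],R[0,1])),s["width"])
E
```

```text
45.075 [ 0.45024283 -0.06980787  0.17485923] [-0.209 -0.115  2.117  0.     1.14  -1.686] 84.63764904322252 0.49851544890286414
```

Emit:
move_arm(deltas=[[[0,0,0],[-0.01,0,-0.4],0],[[0,0,0],[-0.01,0,-0.7],0],[[0,0,0],[-0.01,0,-0.91],0],[[0,0,0],[-0.01,0,-0.91],0],[[0,0,0],[-0.01,0,-0.91],1],[[0,0,0],[-0.01,0,-0.91],1],[[0,0,0],[-0.01,0,-0.91],1],[[0,0,0],[-0.01,0,-0.91],1],[[0,0,0],[-0.01,0,-0.91],1]])

```text
time: 46.2
tool_pos: [0.4504, -0.0702, 0.0848]
tcp_rot: [0.143, 3.136, -0.0]
wrist_force: [2.5, 0.8, 1.8]
width: 0.124
```

Emit:
move_arm(deltas=[[[0,0,0],[0,0,-0.06],1],[[0,0,0],[0,0,-0.12],1],[[0,0,0],[0,0,-0.12],1],[[0,0,0],[0,0,-0.12],1]])

```text
time: 46.7
tool_pos: [0.4508, -0.0703, 0.0768]
tcp_rot: [0.143, 3.137, -0.0]
wrist_force: [-12.5, 3.0, 38.9]
width: 0.126
```

Emit:
move_arm(deltas=[[[0,0,-0.1],[0,0,0.02],1],[[0,0,-0.2],[0,0,0.02],1],[[0,0,-0.3],[0,0,0.02],1],[[0,0,-0.4],[0,0,0.02],1],[[0,0,-0.5],[0,0,0.02],1],[[0,0,-0.6],[0,0,0.02],1],[[0,0,-0.7],[0,0,0.02],1],[[0,0,-0.8],[0,0,0.02],1],[[0,0,-0.9],[0,0,0.02],1],[[0,0,-1.0],[0,0,0.02],1],[[0,0,-1.0],[0,0,0.02],1]])

```text
time: 48.08
tool_pos: [0.4493, -0.0712, 0.077]
tcp_rot: [2.32, 2.117, -0.004]
wrist_force: [-11.0, -2.1, 28.6]
width: 0.125
```

Emit:
move_arm(deltas=[[[0,0,-0.03],[0,0,0],1],[[0,0,-0.05],[0,0,0],1],[[0,0,-0.05],[0,0,0],1]])

```text
time: 48.45
tool_pos: [0.4493, -0.0712, 0.077]
tcp_rot: [2.396, 2.03, -0.005]
wrist_force: [-9.9, -0.7, 29.1]
width: 0.123
```

```bash
python3 - <<'E'
from h import *
s=status.read_state();R=cv2.Rodrigues(s["tcp_rot"])[0];print(s["time"],s["tool_pos"],s["wrist_force"],s["torque"],np.degrees(np.arctan2(R[1,1],R[0,1])),s["width"])
E
```

```text
48.45 [ 0.44931025 -0.07124788  0.07701907] [-9.87676675 -0.70099197 29.0677304 ] [-0.18883297  1.86195624  1.20857065] -9.466430495293409 0.12345490579197468
```

Emit:
move_arm(deltas=[[[0,0,0.05],[0,0,0.03],1],[[0,0,0.05],[0,0,0.03],0.3],[[0,0,0.05],[0,0,0.03],0],[[0,0,0.05],[0,0,0.03],0],[[0,0,0.05],[0,0,0.5],0],[[0,0,0.05],[0,0,1],0]])

```text
time: 49.2
tool_pos: [0.4478, -0.0697, 0.1734]
tcp_rot: [-2.318, -2.115, 0.004]
wrist_force: [0.8, -0.4, 0.2]
width: 0.497
```

Emit:
move_arm(deltas=[[[0,0,0],[0,0.5,0.5],0],[[0,0,0],[0,1,0.5],0],[[0,0,0],[0,1,0.5],0],[[0,0,0],[0,1,0.5],0]])

```text
time: 49.7
tool_pos: [0.4487, 0.03, 0.2232]
tcp_rot: [-2.319, -2.119, 0.002]
wrist_force: [0.1, -0.3, 0.2]
width: 0.499
```

```bash
python3 - <<'E'
from h import *
s=status.read_state();print(s["time"],s["tool_pos"])
p,d=read_camera("wrist");q,d=read_camera("scene");t,d=read_camera("top")
big=np.zeros((600,800,3),np.uint8);big[:360,:480]=cv2.resize(p,(480,360));big[:309,480:]=cv2.resize(q[190:325,262:402],(320,309));big[360:,:320]=cv2.resize(t,(320,240));big[330:600,480:]=cv2.resize(q,(320,270));cv2.imwrite("pics/m.png",big[...,::-1])
E
```

```text
49.7 [0.4486743  0.02998905 0.22315401]
```

View pics/m.png

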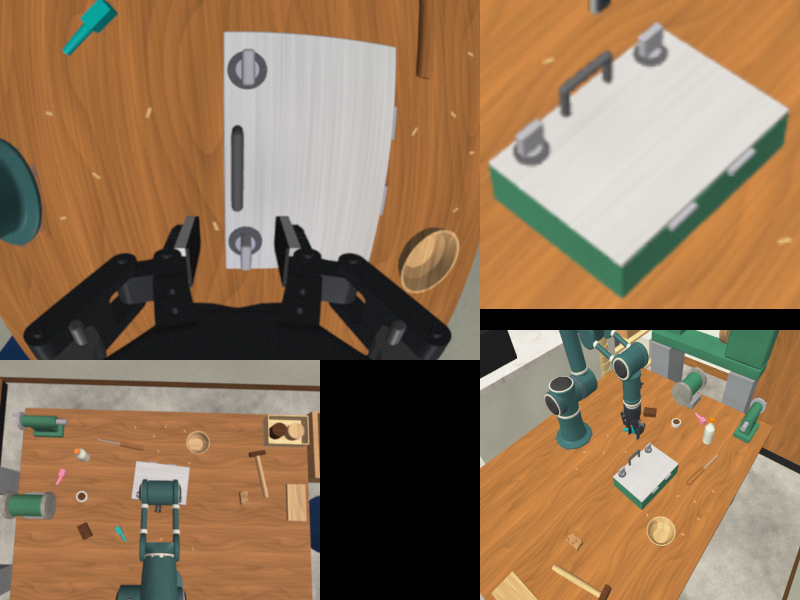

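Lid shut, both wings now run along the case's y (wrist view (247,67) and (246,245)) and stayed turned after release. The gripper is clear and the bystanders look unmoved.

```bash
python3 -c "
from workcell import order; print(order.finish_job())"
```

```text
the job is handed in; nothing more can be done
None
```

The job is done and handed in at about 50 s of robot time. I opened the lid to about upright and laid the drive centre, chuck key, faceplate and setting block flat in their own pockets. I then shut the lid, pushed in both cam studs and turned them clockwise to their stops. The pink and turquoise look-alikes were left alone.

**Last checks**
- **Parts:** the wrist picture before shutting showed all four flat in their pockets.
- **Lid:** pressing on the handle met a hard stop. A plane fitted to the lid gave a slope of about 0.01 rad, against 0.05 at the start. That fit was partly hidden by the arm, so it is only rough support.
- **Studs:** each went in about 8 mm and turned 90°. A few degrees more met about 1.2 N m at the stop. After release the pictures show both wings still along the case's y, and the gripper was clear.
- **Bystanders:** they look unmoved in the last pictures, which I did not measure.

**What went wrong or disagreed**
- My first grip on the round key shank was too high. I reopened and gripped lower before lifting.
- The wrist force reached about 58 N while I pressed the lid shut, and about 41 N while I pushed in the right stud. Both were through the fingers and below the 120 N limit.
- The wrist and top cameras differed by 1–2.5 mm, so I used values in between.

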